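# Weigh the parts tote on the bench hook scale

## Task

Put the loose cream bush into the empty half of the green parts tote, then weigh the tote on the bench hook scale: hang it on the hook by the slot in its handle plate and lower it slowly, about 2 cm a second, until the scale carries the whole weight before you let go, so that the pointer creeps to its reading and never jumps up or down. Leave the tote hanging still, level and with both parts in it, and do not disturb the other things on the bench.

Things in the scene. Friction and masses are not known exactly. Their poses are not given: they have to be found in the camera images.
- scale: Grey bench hook scale, fixed. Foot 200 x 96 x 16 mm, column 50 x 70 mm, 326 mm tall, white dial of 100 mm, dial top 372 mm above the bench. Origin on the bench straight below the hook's seat (unloaded); its -x axis points out of the scale's front, the way the hook points; z up. Column front at x = +105 mm, dial front at x = +90 mm, foot from x = -25 to +175 mm.
- hook_seat (a point): Lowest point of the upper side of the hook's round 8 mm bar, where the load hangs: 249 mm above the bench when unloaded. The bar comes forward out of the column along the scale's -x axis (its upper side there 8 mm above the seat), dips to the seat and rises again to the tip. Nothing stands above the hook in front of the dial. Axes as the scale.
- hook_tip (a point): Centre of the rounded, upturned end of the hook, 20 mm in front of the seat (towards the scale's -x); the end's radius is 4 mm, so it reaches 24 mm in front of the seat and its top stands 9 mm above the seat. Moves with the hook.
- hook (a joint): How far the hook has been pulled down, in m: 0 unloaded, 0.100 at the end stop. Spring of 110 N/m (89 mm for 1 kg), lightly damped, no friction; it starts at 0. The red dial pointer is geared to it: 0 kg at the lower left, clockwise through 270 degrees to 1 kg.
- tote: Green sheet-metal parts tote, 176 mm (its x) by 104 mm (y), walls 36 mm high and 3 mm thick, floor 4 mm. Origin: centre of its underside, z up. An aluminium handle plate, 8 mm thick in x, stands across the middle (x = 0). The front half (-x) is empty, the back half (+x) holds the flange. Its mass differs from run to run and is not known beforehand; with both parts it stays under 1 kg.
- slot_top (a point): Middle of the upper edge of the tote's hand slot, 125 mm above its underside, in the middle of the plate's thickness; this rests on the hook's seat. The slot goes through the plate in x; it is 40 mm wide in y and 30 mm tall (95 to 125 mm above the underside). Axes as the tote.
- grip_band (a point): Point in the solid band of the handle plate above the slot, in the plate's middle, 155 mm above the tote's underside. The band reaches from 125 to 165 mm (top edge) and is 72 mm wide in y, 8 mm thick in x. Hold it by its uppermost 20 mm, so that the fingers stay clear of the hook's tip. Axes as the tote.
- bush: Loose cream-coloured bush, a cylinder of 24 mm diameter and 25 mm height with a bore, standing upright on the bench, 60 g. Origin: centre of its underside.
- flange: Light grey round flange, 62 mm across and 21 mm high, lying loose in the back (+x) half of the tote; it stays there. Origin: centre of its underside.
- screwdriver_red: Bystander: small red-handled screwdriver, 162 mm long, lying on the bench. Origin: centre of its underside.
- usb_stick: Bystander: black memory stick, 52 mm long, lying on the bench. Origin: centre of its underside.
- part_block: Bystander: white block with two holes, 30 x 45 x 20 mm. Origin: centre of its underside.
- marker_black: Bystander: black marker pen, 129 mm long, lying on the bench. Origin: centre of its underside.

How it is judged:
By the outcome, as a careful person would: the job done as asked, in the order asked, and still so for the second after the job is handed in, with the robot touching nothing.
It also fails if it takes over 72 s, if anything falls off the work surface, if the arm or the gripper's body presses on something with over 40 N, if the wrist force passes 120 N, or if a joint passes its speed limit or range.

## Robot

A 6-joint arm with a two-finger parallel gripper is mounted at the origin on a cart in front of the work surface, level with it; the furniture and walls round the work are solid. World frame = base frame: x ahead of the robot, y to its left, z up, the work surface at z = 0. Lengths are in m, angles in rad, forces in N, time in s.
With the tool pointing down it reaches from about 0.375 to 0.975 m from the base axis. Payload 3.8 kg.
Tool frame: the origin (TCP) lies on the centre line of the jaws, within the pads' length; the fingertips stand ahead of it and the grasp point (between the pads) lies 11 mm behind it (manip.tip_extent is the z of the fingertips in the tool frame, in m); z points along the fingers, y is the direction in which the jaws open and shut (so a half turn about z gives the same grasp; the last joint's range is limited). The gripper opens to 88 mm and grips with 3 to 60 N. Pads are 18 mm wide; open, the fingers measure 123 mm over their backs; the gripper's body (75 mm by 187 mm) begins 45 mm behind the grasp point.
Start: joints at [1.128, 0.264, 1.604, -0, 1.274, -0.037], TCP at [0.266, 0.62, 0.247] pointing down, gripper open.
Joint ranges: [-2.63, 2.63], [-0.94, 2.18], [0.31, 2.57], [-1.31, 4.45], [0, 2.66], [-2.55, 2.55]. Speed limits (rad/s): [2.57, 2.57, 3.14, 3.14, 3.14, 3.14].

## Interface

Orientations are given as a 3x3 rotation matrix whose columns are the frame's x, y, z axes.
In Python, from workcell import telemetry, viewer, manip gives the robot as it stands.
- The arm moves only by the tool step_arm, never from a script. Its argument "targets" is a list of rows, each an object of numbers: "dx", "dy", "dz": the shift along the tool's x, y, z in m; "wx", "wy", "wz": the turn, a rotation vector about the tool's x, y, z in degrees; "fingers": the opening in per cent of the stroke, from 0 (shut) to 100 (fully open). A call has 1 to 12 rows; each row is the pose to reach, as a shift and turn from the pose commanded when the call began, along the tool's axes at that moment; what a row does not reach only later rows make up. A row lasts 1/10 s, in which the tool goes at most 50 mm and 8.59 degrees, less where a joint would pass 70% of its speed; a pose out of reach is approached as far as the arm can. A call with a gripper value outside its range is refused whole. The fingers move at their own pace and stop on an object; "squeeze" is the grip in N (left out, the last holds). Time passes only in rows, so rows that repeat a pose let the fingers close. It gives the time, the measured TCP pose, the force and the opening at its end, in the units of the state.
- telemetry.sense(): the state, without advancing time (a new reading comes with each control period).
- viewer.get_image(name): name is "side" or "top"; returns a dict with "pixels" (384x512x3 uint8, red, green, blue), "fovy" (degrees; the focal length in pixels is half the picture's height over the tangent of half this angle, whatever the lens; pixels are square), "cx", "cy" (the principal point, pixels), "R" (3x3) and "t" (3): a world point X has camera coordinates R X + t. Camera axes: x right, y down, z forward; pixel columns grow to the right and rows downward; lengths in m; the calibration is good to about 2 mm. A picture is of the moment at which its call begins. There is no depth.
- manip.job_done(): hands the job in, once; it reports no verdict.
The state is a dict: "t": time; "qpos": joint angles; "qd": joint speeds; "effort": joint torques, N m; "eef_pos": TCP position; "ee_rot": TCP orientation; "contact_force": force on the tool from outside, world axes, zero at the start; "wrist_torque": the same for the moment, N m; "finger_gap": finger opening in m.
Only numpy, scipy, OpenCV 4.12 (cv2) and the standard library are available. Lean on these libraries where they do the work, as an engineer would, in place of code of your own. Each camera call takes 0.05 s, during which the arm holds its last target.

## Working session

There is one attempt and no reset: what is moved stays moved. The work goes in short steps, Python scripts to look and compute and a tool call to move; the robot and the scene stay as the last step left them, time stands still between calls to the robot, and variables do not carry over. Pictures are saved under pics/ and viewed, and the job is handed in when it is done.

Besides the shell and the picture viewer there is one more tool, called after ">>>" by a JSON object that holds its "name" and its "arguments". step_arm: Moves the arm, as the interface text tells. Its arguments: {"type":"object","properties":{"targets":{"type":"array"},"squeeze":{"type":"number"}},"required":["targets"]}

```bash
mkdir -p pics; ls; python3 - <<'E'
from workcell import telemetry, viewer, manip
import cv2,numpy as np
s=telemetry.sense()
for k,v in s.items(): print(k,np.round(v,4).tolist())
print(manip.tip_extent)
for n in ("side","top"):
    d=viewer.get_image(n); cv2.imwrite(f"pics/{n}0.png",cv2.resize(d["pixels"][:,:,::-1],None,fx=1.5,fy=1.5,interpolation=cv2.INTER_CUBIC))
    np.save(f"{n}0.npy",d["pixels"])
    print(n,d["fovy"],d["cx"],d["cy"],np.round(d["R"],4).tolist(),np.round(d["t"],4).tolist())
E
```

```text
pics
t 0.0
qpos [1.1281, 0.2647, 1.6054, 0.0, 1.2737, -0.0369]
qd [-0.001, 0.0009, 0.0013, -0.0001, 0.0001, -0.0011]
effort [-0.0001, -50.2092, -35.6882, 0.0729, 0.0294, -0.0002]
eef_pos [0.2661, 0.6196, 0.2454]
ee_rot [[-0.9188, 0.3947, -0.001], [0.3947, 0.9188, -0.002], [0.0001, -0.0022, -1.0]]
contact_force [0.5516, -1.1418, -0.0618]
wrist_torque [0.0612, 0.0479, -0.0221]
finger_gap 0.0881
0.008
side 52.12229119459635 258.73019168714404 191.6346083551015 [[-0.9807, -0.1946, -0.0166], [-0.1126, 0.6328, -0.7661], [0.1596, -0.7494, -0.6425]] [0.6226, 0.2046, 1.0228]
top 48.95907112389827 252.7939529040133 190.22106132528234 [[0.0126, -0.9999, 0.0075], [-0.9865, -0.0137, -0.1633], [0.1634, -0.0054, -0.9866]] [0.0155, 0.6488, 1.0556]
```

View pics/side0.png

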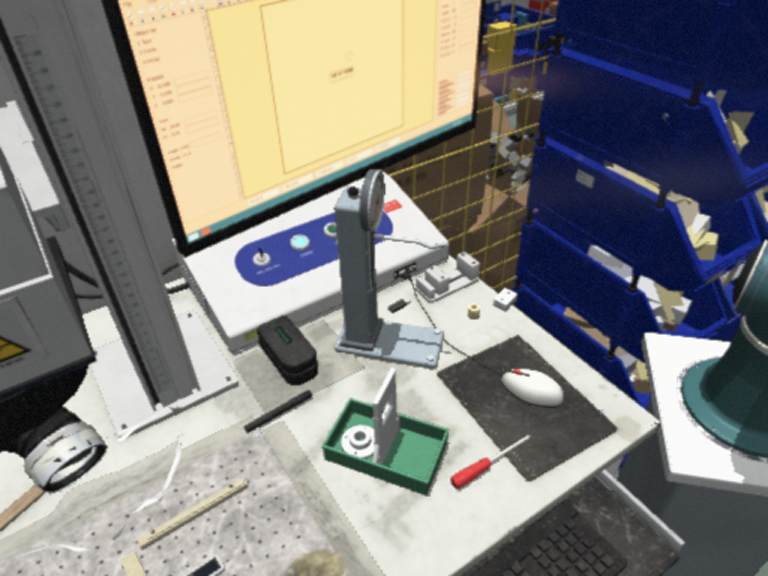

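View pics/top0.png

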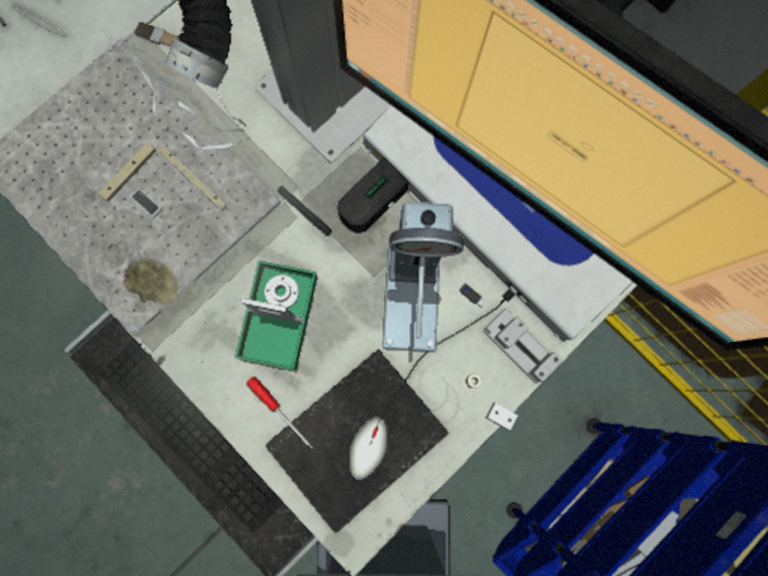

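Side: the tote is at about (385,445), the scale hook is in front of the column at about (380,235), and the bush is at (474,311). Top: the tote is at (277,315), the plate at (272,310), the bush at (474,381), and the hook bar runs from about (422,250) to (418,335). The arm is out of view. Next I'll measure these.

```bash
cat > h.py <<'E'
import numpy as np, cv2
from workcell import telemetry, viewer, manip
def cam(n):
    d=viewer.get_image(n); d["R"]=np.array(d["R"]);d["t"]=np.array(d["t"])
    d["f"]=192/np.tan(np.radians(d["fovy"]/2)); return d
def ray(d,u,v):
    r=d["R"].T@np.array([(u-d["cx"])/d["f"],(v-d["cy"])/d["f"],1]); return -d["R"].T@d["t"], r/np.linalg.norm(r)
def onz(d,u,v,z):
    c,r=ray(d,u,v); return c+r*(z-c[2])/r[2]
def tri(d1,p1,d2,p2):
    c1,r1=ray(d1,*p1);c2,r2=ray(d2,*p2)
    k=np.linalg.lstsq(np.c_[r1,-r2],c2-c1,rcond=None)[0]
    a=c1+r1*k[0];b=c2+r2*k[1]; return (a+b)/2,np.linalg.norm(a-b)
def proj(d,X):
    c=d["R"]@np.asarray(X)+d["t"]; return d["cx"]+d["f"]*c[0]/c[2], d["cy"]+d["f"]*c[1]/c[2]
def crop(d,x0,y0,x1,y1,s,name):
    cv2.imwrite("pics/"+name,cv2.resize(np.ascontiguousarray(d["pixels"][y0:y1,x0:x1,::-1]),None,fx=s,fy=s,interpolation=cv2.INTER_CUBIC))
E
python3 - <<'E'
from h import *
T=cam("top");S=cam("side")
for n,d in (("top",T),("side",S)):
    hsv=cv2.cvtColor(d["pixels"],cv2.COLOR_RGB2HSV)
    m=cv2.inRange(hsv,(60,90,40),(90,255,255)); 
    cs,_=cv2.findContours(m,cv2.RETR_EXTERNAL,cv2.CHAIN_APPROX_NONE)
    for c in cs:
        if cv2.contourArea(c)>300:
            print(n,"green",cv2.contourArea(c),np.round(cv2.boxPoints(cv2.minAreaRect(c)),1).tolist(), cv2.approxPolyDP(c,4,True)[:,0].tolist())
crop(T,150,160,220,260,6,"t_tote.png")
crop(S,205,235,310,335,6,"s_tote.png")
crop(T,250,125,320,245,5,"t_scale.png")
crop(S,215,105,305,250,4,"s_scale.png")
crop(T,290,230,360,290,8,"t_bush.png")
crop(S,290,180,360,240,8,"s_bush.png")
E
```

```text
top green 1569.0 [[156.6999969482422, 238.0], [171.3000030517578, 172.5], [211.0, 181.5], [196.3000030517578, 246.89999389648438]] [[175, 175], [191, 179], [176, 178], [171, 199], [177, 200], [180, 184], [191, 182], [200, 193], [192, 205], [202, 214], [168, 210], [157, 237], [195, 246], [210, 183]]
side green 2007.5 [[213.1999969482422, 303.79998779296875], [228.10000610351562, 261.70001220703125], [299.29998779296875, 286.79998779296875], [284.3999938964844, 329.0]] [[234, 267], [216, 296], [218, 305], [283, 328], [297, 286], [267, 277], [258, 306], [248, 309], [226, 298], [230, 285], [247, 283], [247, 271]]
```

View pics/t_tote.png

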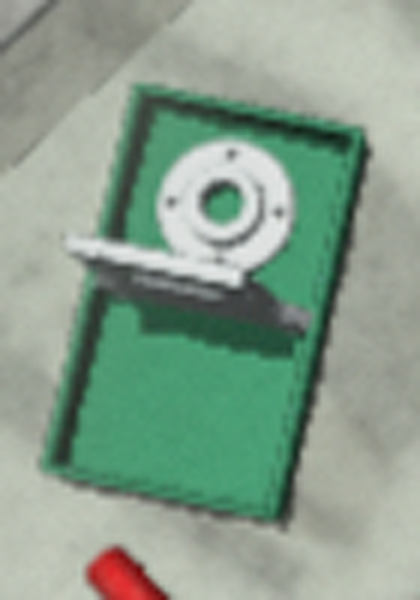

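View pics/s_tote.png

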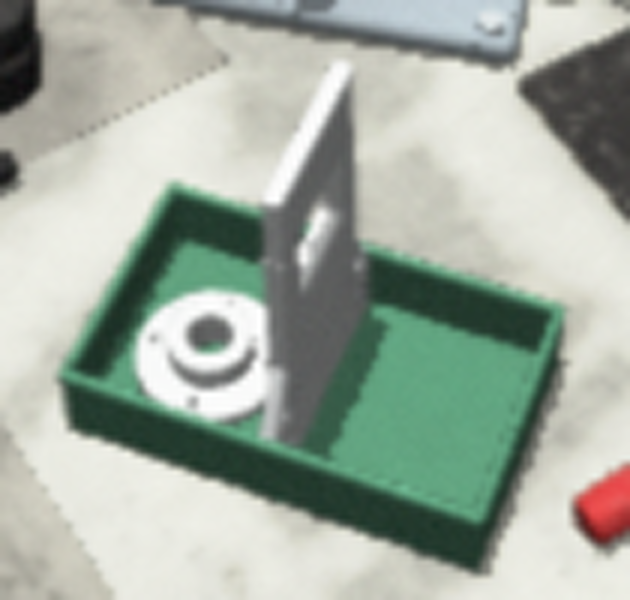

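View pics/t_scale.png

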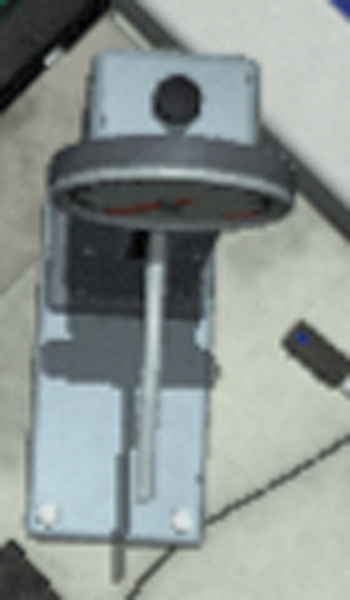

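View pics/s_scale.png

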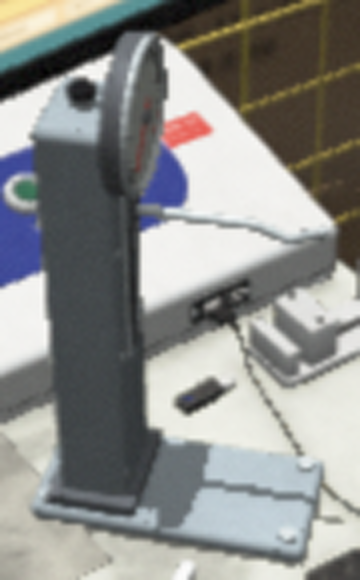

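View pics/t_bush.png

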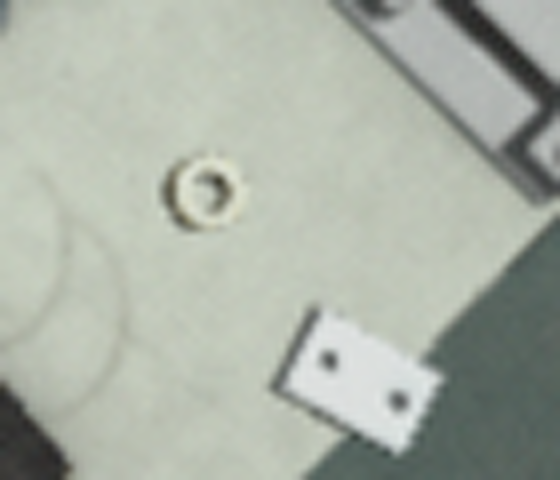

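View pics/s_bush.png

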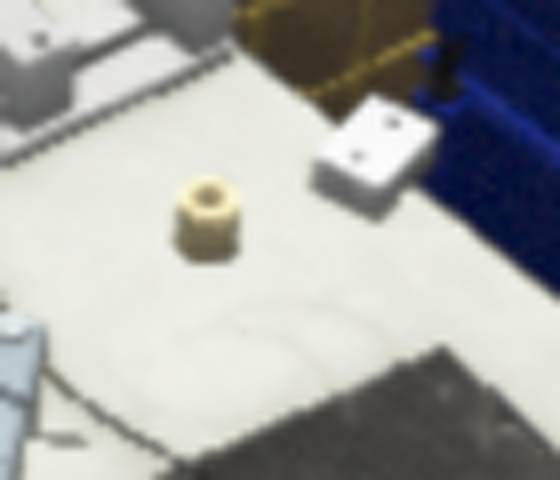

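Crops. Top tote: rim corners at crop pixels (137,88), (368,132), (283,522), (45,468), plate top edge from (68,243) to (243,276). Top scale: hook tip at (147,498), foot front corners at (28,535) and (203,542). Side scale: tip at (325,236). Bush top centre: (208,190) in the top crop, (208,195) in the side crop.

```bash
python3 - <<'E'
from h import *
T=cam("top");S=cam("side")
P=lambda o,s,p:(o[0]+(p[0]+.5)/s-.5,o[1]+(p[1]+.5)/s-.5)
tt=lambda *p:P((150,160),6,p); st=lambda *p:P((205,235),6,p)
ts=lambda *p:P((250,125),5,p); ss=lambda *p:P((215,105),4,p)
tb=lambda *p:P((290,230),8,p); sb=lambda *p:P((290,180),8,p)
np.set_printoptions(precision=4,suppress=True)
def quad(n,q):
    q=np.array(q);print(n,q[:,:2].tolist(),"c",q.mean(0),"sides",[round(np.linalg.norm(q[i]-q[(i+1)%4]),4) for i in range(4)], "yaw", np.degrees(np.arctan2(*(q[0]+q[1]-q[2]-q[3])[[1,0]])))
quad("rimT",[onz(T,*tt(*p),.036) for p in ((137,88),(368,132),(283,522),(45,468))])
quad("rimS",[onz(S,*st(*p),.036) for p in ((62,380),(172,187),(562,312),(487,520))])
for n,a,b in (("T",tt(68,243),tt(243,276)),):
    A=onz(T,*a,.165);B=onz(T,*b,.165);print("plate",n,A,B,(A+B)/2,np.linalg.norm(A-B),np.degrees(np.arctan2(*(B-A)[[1,0]]))+90)
A=onz(S,*st(345,66),.165);B=onz(S,*st(272,202),.165);print("plateS",A,B,(A+B)/2,np.linalg.norm(A-B),np.degrees(np.arctan2(*(A-B)[[1,0]]))+90)
print("bush",onz(T,*tb(208,190),.025),onz(S,*sb(208,195),.025),tri(T,tb(208,190),S,sb(208,195)))
print("tip tri",tri(T,ts(147,498),S,ss(323,237)), "T",onz(T,*ts(147,498),.254),"S",onz(S,*ss(323,237),.254))
print("bar at dial", onz(T,*ts(156,240),.253), onz(S,*ss(150,210),.253))
print("footT",[onz(T,*ts(*p),.016)[:2] for p in((28,535),(203,542))])
print("footS",[onz(S,*ss(*p),.016)[:2] for p in((322,458),(303,545))])
E
```

```text
rimT [[0.6918117546731181, 0.24021776937390138], [0.6732463916875421, 0.13639544162217615], [0.5001975806629801, 0.1683778747030554], [0.5222218218270607, 0.2729101544579627]] c [0.5969 0.2045 0.036 ] sides [np.float64(0.1055), np.float64(0.176), np.float64(0.1068), np.float64(0.1727)] yaw -10.689110353106745
rimS [[0.6921449925859164, 0.24105406409804575], [0.6729549663276359, 0.1391602853165933], [0.502366221475483, 0.17284797245071282], [0.5186872755127468, 0.271244805269606]] c [0.5965 0.2061 0.036 ] sides [np.float64(0.1037), np.float64(0.1739), np.float64(0.0997), np.float64(0.1761)] yaw -10.518222312874439
plate T [0.6035 0.2401 0.165 ] [0.5915 0.1712 0.165 ] [0.5975 0.2056 0.165 ] 0.0699306402442819 -9.945290656058447
plateS [0.5901 0.1728 0.165 ] [0.6033 0.2406 0.165 ] [0.5967 0.2067 0.165 ] 0.06906648331152511 -11.095379620522962
bush [ 0.487  -0.1436  0.025 ] [ 0.4872 -0.1472  0.025 ] (array([ 0.487 , -0.1431,  0.0286]), np.float64(0.00026105211240012123))
tip tri (array([ 0.5438, -0.0315,  0.2507]), np.float64(0.000997732602485847)) T [ 0.543  -0.0313  0.254 ] S [ 0.5439 -0.0271  0.254 ]
bar at dial [ 0.6549 -0.035   0.253 ] [ 0.6552 -0.0385  0.253 ]
footT [array([0.5425, 0.016 ]), array([ 0.54  , -0.0777])]
footS [array([ 0.5408, -0.0795]), array([0.5429, 0.0092])]
```

```bash
python3 - <<'E'
from h import *
T=cam("top");S=cam("side")
P=lambda o,s,p:(o[0]+(p[0]+.5)/s-.5,o[1]+(p[1]+.5)/s-.5)
tt=lambda *p:P((150,160),6,p); st=lambda *p:P((205,235),6,p)
ts=lambda *p:P((250,125),5,p); ss=lambda *p:P((215,105),4,p)
tb=lambda *p:P((290,230),8,p)
np.set_printoptions(precision=4,suppress=True)
print("block",[onz(T,*tb(*p),.02)[:2] for p in ((318,308),(443,380),(402,452),(280,388))])
print("fixture",[onz(T,*tb(*p),.02)[:2] for p in ((330,0),(530,200))])
print("flange top",onz(T,*tt(218,202),.025),onz(S,*st(210,332),.025))
L=[onz(T,*ts(*p),.016)[:2] for p in ((28,535),(41,290))];print("footL",L,np.degrees(np.arctan2(*(L[1]-L[0])[::-1])))
L=[onz(T,*ts(*p),.016)[:2] for p in ((203,542),(214,300))];print("footR",L,np.degrees(np.arctan2(*(L[1]-L[0])[::-1])))
# column top z=.326
L=[onz(T,*ts(*p),.326)[:2] for p in ((93,60),(258,62))];print("coltop",L)
# hook bar: threshold line fit in top image
im=T["pixels"].astype(int)
pts=[]
for v in range(172,225):
    u=np.arange(272,287); row=im[v,272:287].sum(1)
    pts.append((v,272+row.argmax(),row.max(),row.min()))
print(pts[::6])
for v,p in ((175,ts(155,250)),(200,ts(149,400)),(222,ts(146,480))): print(onz(T,*p,.255))
E
```

```text
block [array([ 0.4491, -0.1802]), array([ 0.4264, -0.2208]), array([ 0.4031, -0.2069]), array([ 0.4231, -0.1673])]
fixture [array([ 0.5503, -0.1859]), array([ 0.4851, -0.251 ])]
flange top [0.6424 0.2037 0.025 ] [0.6423 0.2006 0.025 ]
footL [array([0.5425, 0.016 ]), array([0.6759, 0.0105])] -2.3766687153194304
footR [array([ 0.54  , -0.0777]), array([ 0.6717, -0.084 ])] -2.71865972299706
coltop [array([ 0.7134, -0.0042]), array([ 0.7135, -0.0708])]
[(172, np.int64(281), np.int64(326), np.int64(5)), (178, np.int64(281), np.int64(566), np.int64(118)), (184, np.int64(280), np.int64(586), np.int64(117)), (190, np.int64(280), np.int64(627), np.int64(251)), (196, np.int64(280), np.int64(591), np.int64(284)), (202, np.int64(279), np.int64(558), np.int64(286)), (208, np.int64(272), np.int64(582), np.int64(291)), (214, np.int64(273), np.int64(591), np.int64(292)), (220, np.int64(272), np.int64(590), np.int64(287))]
[ 0.6501 -0.0344  0.255 ]
[ 0.5848 -0.032   0.255 ]
[ 0.5506 -0.0308  0.255 ]
```

Scale yaw is about -2.4°, with the seat at about (0.566, -0.0315). The tote is at (0.597, 0.2055), yaw -10.6°. The bush is at (0.487, -0.1445). Sizes and heights match the given ones. First move is towards the bush.

>>> {"name": "step_arm", "arguments": {"targets": [{"dx": -0.374,"dy": -0.405,"dz": -0.055,"wz": -12.7,"fingers": 55},{"dx": -0.374,"dy": -0.405,"dz": -0.055,"wz": -12.7,"fingers": 55},{"dx": -0.374,"dy": -0.405,"dz": -0.055,"wz": -12.7,"fingers": 55},{"dx": -0.374,"dy": -0.405,"dz": -0.055,"wz": -12.7,"fingers": 55},{"dx": -0.374,"dy": -0.405,"dz": -0.055,"wz": -12.7,"fingers": 55},{"dx": -0.374,"dy": -0.405,"dz": -0.055,"wz": -12.7,"fingers": 55},{"dx": -0.374,"dy": -0.405,"dz": -0.055,"wz": -12.7,"fingers": 55},{"dx": -0.374,"dy": -0.405,"dz": -0.055,"wz": -12.7,"fingers": 55},{"dx": -0.374,"dy": -0.405,"dz": -0.055,"wz": -12.7,"fingers": 55},{"dx": -0.374,"dy": -0.405,"dz": -0.055,"wz": -12.7,"fingers": 55},{"dx": -0.374,"dy": -0.405,"dz": -0.055,"wz": -12.7,"fingers": 55},{"dx": -0.374,"dy": -0.405,"dz": -0.055,"wz": -12.7,"fingers": 55}]}}

```text
$.targets[0]: bad value
```

```bash
cat >> h.py <<'E'
def go(X,yaw_y_deg=None):
    "shift in tool axes to reach world X; wz so the tool y points at yaw_y_deg (tool down)"
    s=telemetry.sense();R=np.array(s["ee_rot"]);p=np.array(s["eef_pos"])
    ang=np.degrees(np.arctan2(R[1,1],R[0,1]))
    o=R.T@(np.asarray(X)-p)
    print("t",round(s["t"],2),"pos",np.round(p,4),"yang",round(ang,2),"z",np.round(R[:,2],4),"F",np.round(s["contact_force"],2),"M",np.round(s["wrist_torque"],3),"gap",round(s["finger_gap"],4))
    print("  d",np.round(o,4),"wz",None if yaw_y_deg is None else round(-((yaw_y_deg-ang+90)%180-90),2))
E
python3 - <<'E'
from h import *
go([.487,-.1445,.06],79.4)
T=cam("top");S=cam("side")
crop(T,0,0,512,384,1.5,"t1.png");crop(S,0,0,512,384,1.5,"s1.png")
E
```

```text
t 0.4 pos [0.2664 0.6201 0.2465] yang 66.75 z [-1.e-04 -2.e-04 -1.e+00] F [-0.35 -0.59 -0.07] M [ 0.005 -0.053 -0.03 ] gap 0.0881
  d [-0.5045 -0.6154  0.1867] wz -12.65
```

View pics/t1.png

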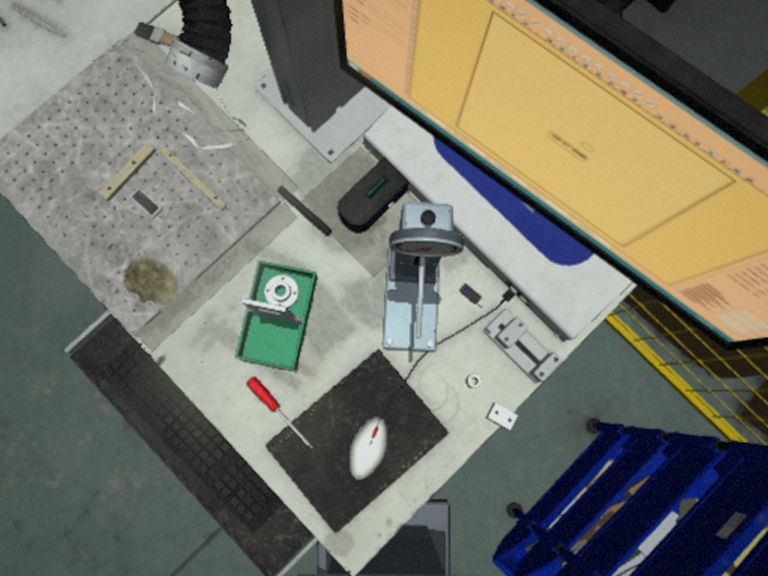

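View pics/s1.png

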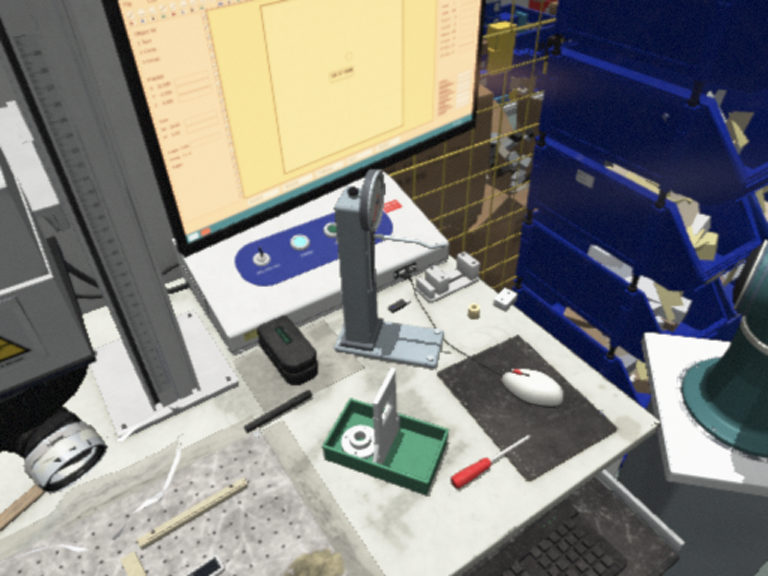

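The call was refused ("bad value"), so the arm didn't move and the scene is unchanged. I'll test one row with every field present.

>>> {"name": "step_arm", "arguments": {"targets": [{"dx": -0.03,"dy": -0.035,"dz": -0.01,"wx": 0,"wy": 0,"wz": -2,"fingers": 55}]}}

```text
t: 0.6
eef_pos: [0.2787, 0.5783, 0.2542]
ee_rot: [[-0.933, 0.359, -0.002], [0.359, 0.933, -0.001], [0.002, -0.002, -1.0]]
contact_force: [1.3, -1.2, -0.1]
finger_gap: 0.0824
```

>>> {"name": "step_arm", "arguments": {"targets": [{"dx": -0.33,"dy": -0.383,"dz": -0.044,"wx": 0,"wy": 0,"wz": -10.7,"fingers": 55},{"dx": -0.33,"dy": -0.383,"dz": -0.044,"wx": 0,"wy": 0,"wz": -10.7,"fingers": 55},{"dx": -0.33,"dy": -0.383,"dz": -0.044,"wx": 0,"wy": 0,"wz": -10.7,"fingers": 55},{"dx": -0.33,"dy": -0.383,"dz": -0.044,"wx": 0,"wy": 0,"wz": -10.7,"fingers": 55},{"dx": -0.33,"dy": -0.383,"dz": -0.044,"wx": 0,"wy": 0,"wz": -10.7,"fingers": 55},{"dx": -0.33,"dy": -0.383,"dz": -0.044,"wx": 0,"wy": 0,"wz": -10.7,"fingers": 55},{"dx": -0.33,"dy": -0.383,"dz": -0.044,"wx": 0,"wy": 0,"wz": -10.7,"fingers": 55},{"dx": -0.33,"dy": -0.383,"dz": -0.044,"wx": 0,"wy": 0,"wz": -10.7,"fingers": 55},{"dx": -0.33,"dy": -0.383,"dz": -0.044,"wx": 0,"wy": 0,"wz": -10.7,"fingers": 55},{"dx": -0.33,"dy": -0.383,"dz": -0.044,"wx": 0,"wy": 0,"wz": -10.7,"fingers": 55},{"dx": -0.33,"dy": -0.383,"dz": -0.044,"wx": 0,"wy": 0,"wz": -10.7,"fingers": 55}]}}

```text
t: 1.7
eef_pos: [0.4505, 0.0953, 0.3018]
ee_rot: [[-0.982, 0.189, 0.003], [0.189, 0.982, -0.002], [-0.003, -0.001, -1.0]]
contact_force: [0.4, 0.6, -1.2]
finger_gap: 0.0484
```

```bash
python3 - <<'E'
from h import *
go([.487,-.1445,.06],79.4)
T=cam("top");S=cam("side")
crop(T,0,0,512,384,1.5,"t2.png");crop(S,0,0,512,384,1.5,"s2.png")
E
```

```text
t 1.7 pos [0.4505 0.0953 0.3018] yang 79.12 z [ 0.0026 -0.0016 -1.    ] F [ 0.38  0.59 -1.18] M [ 0.077 -0.003 -0.019] gap 0.0484
  d [-0.0805 -0.2283  0.2423] wz -0.28
```

View pics/t2.png

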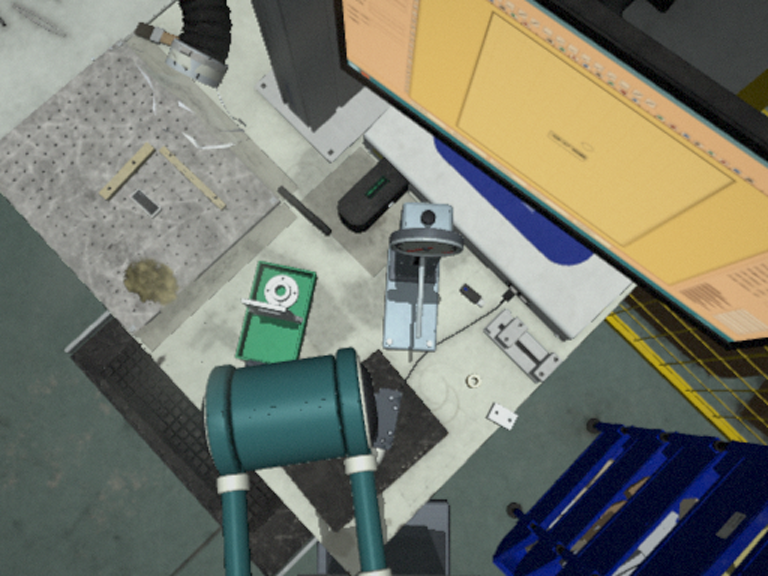

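View pics/s2.png

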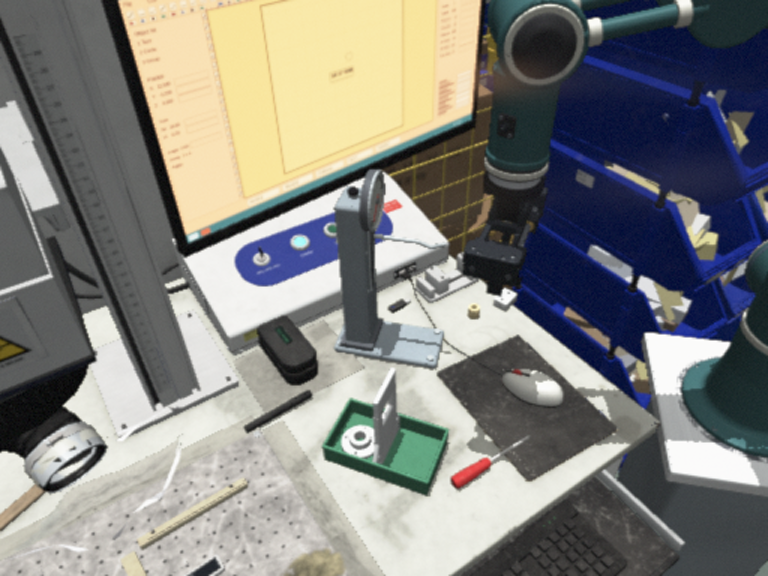

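The views show the arm over the mouse. The gripper is at about (497,245) in the side view, and the scene is undisturbed. I'll zoom in on the gripper body.

```bash
python3 - <<'E'
from h import *
S=cam("side");T=cam("top")
crop(S,290,90,390,220,4.5,"s2g.png");crop(T,220,230,300,330,5,"t2g.png")
s=telemetry.sense();R=np.array(s["ee_rot"]);p=np.array(s["eef_pos"])
for o in ((0,0,.008),(0,0,-.011),(0,.0935,-.056),(0,-.0935,-.056),(.0375,0,-.056),(-.0375,0,-.056),(0,0,-.243)):
    u=proj(S,p+R@np.array(o)); w=proj(T,p+R@np.array(o)); print(o,"S crop",round((u[0]-290)*4.5),round((u[1]-90)*4.5),"T crop",round((w[0]-220)*5),round((w[1]-230)*5))
E
```

```text
(0, 0, 0.008) S crop 196 443 T crop -29 195
(0, 0, -0.011) S crop 200 412 T crop -33 196
(0, 0.0935, -0.056) S crop 158 459 T crop -291 149
(0, -0.0935, -0.056) S crop 255 227 T crop 205 250
(0.0375, 0, -0.056) S crop 295 350 T crop -65 301
(-0.0375, 0, -0.056) S crop 129 316 T crop -22 98
(0, 0, -0.243) S crop 265 -67 T crop -103 214
```

View pics/s2g.png

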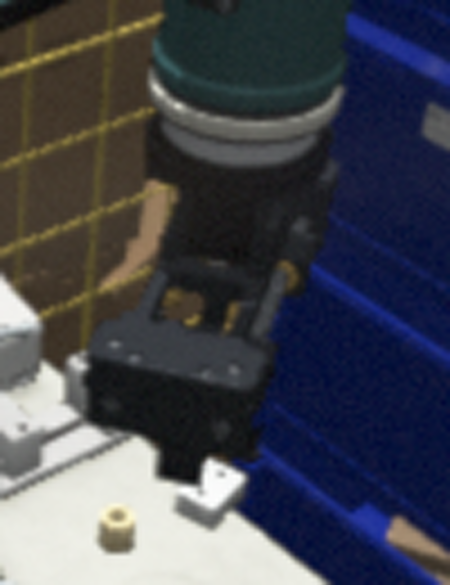

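View pics/t2g.png

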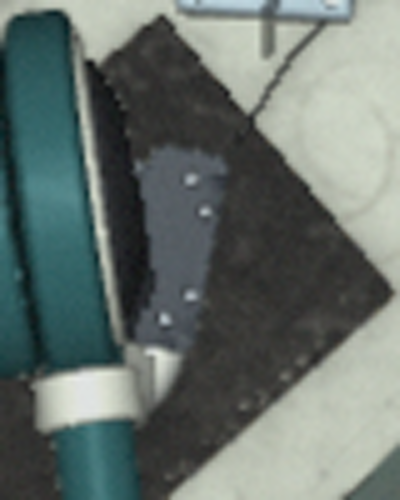

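The jaw carriers reach about ±93 mm along tool y. A grip through the plate's thickness would therefore touch the dial (front at +90 mm). I'll grip the plate across its 72 mm width instead, with tool y along tote y. First I'll check the height of the fixture beside the bush.

```bash
python3 - <<'E'
from h import *
S=cam("side");T=cam("top")
crop(S,265,155,350,225,7,"s3f.png");crop(T,315,195,380,275,7,"t3f.png")
E
```

```text
(no output)
```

View pics/s3f.png

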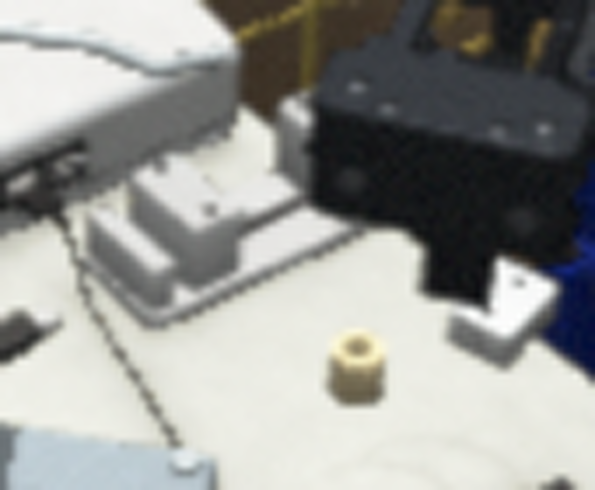

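View pics/t3f.png

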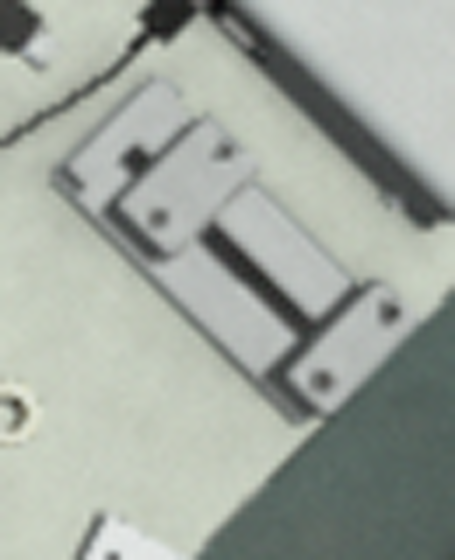

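Image: the fixture's blocks are about 33 mm tall, below the gripper body at grasp height. The bush at (355,365) is clear. Going to hover.

>>> {"name": "step_arm", "arguments": {"targets": [{"dx": -0.08,"dy": -0.228,"dz": 0.23,"wx": 0,"wy": 0,"wz": 0,"fingers": 55},{"dx": -0.08,"dy": -0.228,"dz": 0.23,"wx": 0,"wy": 0,"wz": 0,"fingers": 55},{"dx": -0.08,"dy": -0.228,"dz": 0.23,"wx": 0,"wy": 0,"wz": 0,"fingers": 55},{"dx": -0.08,"dy": -0.228,"dz": 0.23,"wx": 0,"wy": 0,"wz": 0,"fingers": 55},{"dx": -0.08,"dy": -0.228,"dz": 0.23,"wx": 0,"wy": 0,"wz": 0,"fingers": 55},{"dx": -0.08,"dy": -0.228,"dz": 0.23,"wx": 0,"wy": 0,"wz": 0,"fingers": 55},{"dx": -0.08,"dy": -0.228,"dz": 0.23,"wx": 0,"wy": 0,"wz": 0,"fingers": 55},{"dx": -0.08,"dy": -0.228,"dz": 0.23,"wx": 0,"wy": 0,"wz": 0,"fingers": 55},{"dx": -0.08,"dy": -0.228,"dz": 0.23,"wx": 0,"wy": 0,"wz": 0,"fingers": 55},{"dx": -0.08,"dy": -0.228,"dz": 0.23,"wx": 0,"wy": 0,"wz": 0,"fingers": 55}]}}

```text
t: 3.0
eef_pos: [0.4868, -0.1378, 0.0719]
ee_rot: [[-0.983, 0.181, 0.002], [0.181, 0.983, -0.0], [-0.002, 0.0, -1.0]]
contact_force: [1.0, 0.1, 0.0]
finger_gap: 0.0482
```

```bash
python3 - <<'E'
from h import *
go([.487,-.1445,.013],79.4)
S=cam("side");T=cam("top")
crop(S,265,145,350,225,7,"s4.png");crop(T,280,200,380,290,6,"t4.png")
go([.487,-.1445,.013],79.4)
E
```

```text
t 3.0 pos [ 0.4868 -0.1378  0.0719] yang 79.56 z [ 1.6e-03 -1.0e-04 -1.0e+00] F [0.95 0.11 0.03] M [ 0.063  0.03  -0.05 ] gap 0.0482
  d [-0.0013 -0.0066  0.0589] wz 0.16
t 3.1 pos [ 0.4871 -0.138   0.0723] yang 79.57 z [ 2.6e-03 -7.0e-04 -1.0e+00] F [-0.73  0.27 -0.42] M [ 0.004  0.029 -0.075] gap 0.0485
  d [-0.001  -0.0063  0.0593] wz 0.17
```

View pics/s4.png

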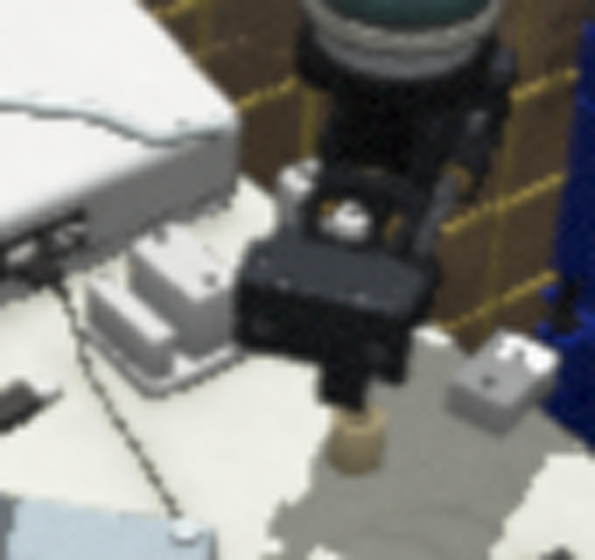

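The gripper is centred over the bush. Going down and closing.

>>> {"name": "step_arm", "arguments": {"targets": [{"dx": -0.001,"dy": -0.006,"dz": 0.03,"wx": 0,"wy": 0,"wz": 0,"fingers": 55},{"dx": -0.001,"dy": -0.006,"dz": 0.058,"wx": 0,"wy": 0,"wz": 0,"fingers": 55},{"dx": -0.001,"dy": -0.006,"dz": 0.058,"wx": 0,"wy": 0,"wz": 0,"fingers": 55},{"dx": -0.001,"dy": -0.006,"dz": 0.058,"wx": 0,"wy": 0,"wz": 0,"fingers": 20},{"dx": -0.001,"dy": -0.006,"dz": 0.058,"wx": 0,"wy": 0,"wz": 0,"fingers": 20},{"dx": -0.001,"dy": -0.006,"dz": 0.058,"wx": 0,"wy": 0,"wz": 0,"fingers": 20},{"dx": -0.001,"dy": -0.006,"dz": 0.058,"wx": 0,"wy": 0,"wz": 0,"fingers": 20},{"dx": -0.001,"dy": -0.006,"dz": 0.058,"wx": 0,"wy": 0,"wz": 0,"fingers": 15},{"dx": -0.001,"dy": -0.006,"dz": 0.058,"wx": 0,"wy": 0,"wz": 0,"fingers": 15}], "squeeze": 15}}

```text
t: 4.0
eef_pos: [0.4871, -0.1456, 0.0143]
ee_rot: [[-0.983, 0.183, 0.003], [0.183, 0.983, -0.001], [-0.003, -0.0, -1.0]]
contact_force: [-1.2, 1.2, 6.3]
finger_gap: 0.0228
```

```bash
python3 - <<'E'
from h import *
go([.5427,.2105,.25],79.4)
E
```

```text
t 4.0 pos [ 0.4871 -0.1456  0.0143] yang 79.43 z [ 2.7e-03 -6.0e-04 -1.0e+00] F [-1.16  1.23  6.35] M [ 0.272  0.076 -0.031] gap 0.0228
  d [ 0.01    0.3602 -0.2357] wz 0.03
```

>>> {"name": "step_arm", "arguments": {"targets": [{"dx": 0,"dy": 0,"dz": -0.04,"wx": 0,"wy": 0,"wz": 0,"fingers": 15},{"dx": 0,"dy": 0,"dz": -0.085,"wx": 0,"wy": 0,"wz": 0,"fingers": 15},{"dx": 0.1,"dy": 0.282,"dz": -0.19,"wx": 0,"wy": 0,"wz": 0,"fingers": 15},{"dx": 0.1,"dy": 0.282,"dz": -0.19,"wx": 0,"wy": 0,"wz": 0,"fingers": 15},{"dx": 0.1,"dy": 0.282,"dz": -0.19,"wx": 0,"wy": 0,"wz": 0,"fingers": 15},{"dx": 0.1,"dy": 0.282,"dz": -0.19,"wx": 0,"wy": 0,"wz": 0,"fingers": 15},{"dx": 0.1,"dy": 0.282,"dz": -0.19,"wx": 0,"wy": 0,"wz": 0,"fingers": 15},{"dx": 0.1,"dy": 0.282,"dz": -0.19,"wx": 0,"wy": 0,"wz": 0,"fingers": 15},{"dx": 0.1,"dy": 0.282,"dz": -0.19,"wx": 0,"wy": 0,"wz": 0,"fingers": 15},{"dx": 0.1,"dy": 0.282,"dz": -0.19,"wx": 0,"wy": 0,"wz": 0,"fingers": 15}]}}

```text
t: 5.0
eef_pos: [0.4393, 0.1525, 0.2043]
ee_rot: [[-0.984, 0.179, 0.003], [0.179, 0.984, 0.001], [-0.003, 0.002, -1.0]]
contact_force: [-0.1, 0.2, -1.2]
finger_gap: 0.0228
```

```bash
python3 - <<'E'
from h import *
go([.5427,.2105,.08],79.4)
S=cam("side");crop(S,200,50,400,330,2,"s5.png")
go([.5427,.2105,.08],79.4)
E
```

```text
t 5.0 pos [0.4393 0.1525 0.2043] yang 79.68 z [ 0.0028  0.0012 -1.    ] F [-0.09  0.19 -1.23] M [-0.009  0.007  0.017] gap 0.0228
  d [-0.091   0.0753  0.1246] wz 0.28
t 5.05 pos [0.439  0.151  0.2033] yang 79.61 z [ 1.2e-03 -1.0e-04 -1.0e+00] F [ 0.39  0.53 -0.86] M [-0.012  0.048  0.004] gap 0.0227
  d [-0.0911  0.0772  0.1234] wz 0.21
```

View pics/s5.png

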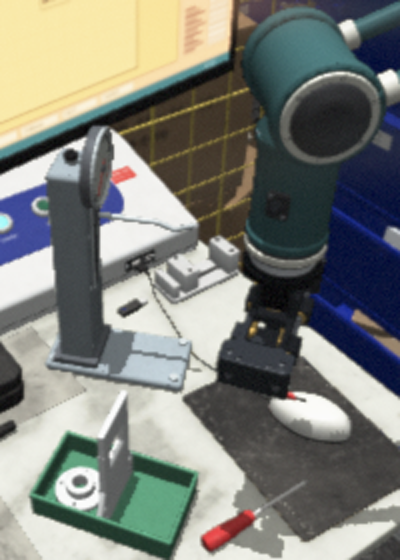

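Image: the bush is out of sight, hidden behind the gripper's jaw, but the gap of 22.7 mm means it is held. Next I'll move over the empty half.

>>> {"name": "step_arm", "arguments": {"targets": [{"dx": -0.091,"dy": 0.077,"dz": 0.1,"wx": 0,"wy": 0,"wz": 0,"fingers": 15},{"dx": -0.091,"dy": 0.077,"dz": 0.1,"wx": 0,"wy": 0,"wz": 0,"fingers": 15},{"dx": -0.091,"dy": 0.077,"dz": 0.1,"wx": 0,"wy": 0,"wz": 0,"fingers": 15},{"dx": -0.091,"dy": 0.077,"dz": 0.1,"wx": 0,"wy": 0,"wz": 0,"fingers": 15},{"dx": -0.091,"dy": 0.077,"dz": 0.1,"wx": 0,"wy": 0,"wz": 0,"fingers": 15},{"dx": -0.091,"dy": 0.077,"dz": 0.1,"wx": 0,"wy": 0,"wz": 0,"fingers": 15}]}}

```text
t: 5.65
eef_pos: [0.5423, 0.2079, 0.1031]
ee_rot: [[-0.983, 0.184, -0.001], [0.184, 0.983, -0.001], [0.0, -0.001, -1.0]]
contact_force: [-0.5, 0.3, -0.4]
finger_gap: 0.0228
```

```bash
python3 - <<'E'
from h import *
S=cam("side");crop(S,180,180,330,340,5,"s6.png")
T=cam("top");crop(T,130,150,260,270,5,"t6.png")
go([.5427,.2105,.019],79.4)
E
```

```text
t 5.75 pos [0.5428 0.2085 0.1047] yang 79.4 z [ 2.5e-03  7.0e-04 -1.0e+00] F [-0.03  0.32 -0.38] M [ 0.024 -0.007  0.001] gap 0.0227
  d [0.0007 0.0018 0.0857] wz -0.0
```

View pics/s6.png

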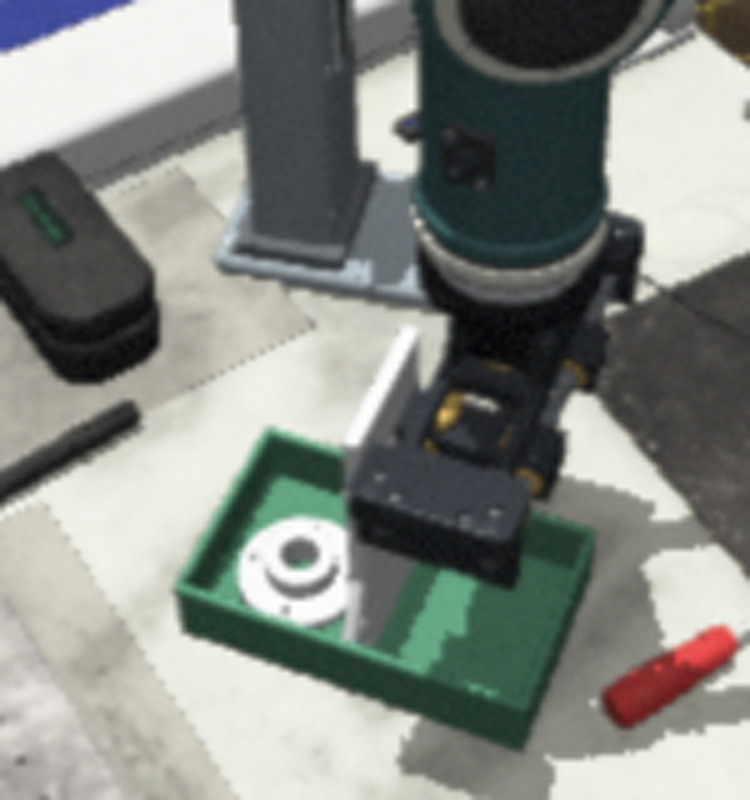

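View pics/t6.png

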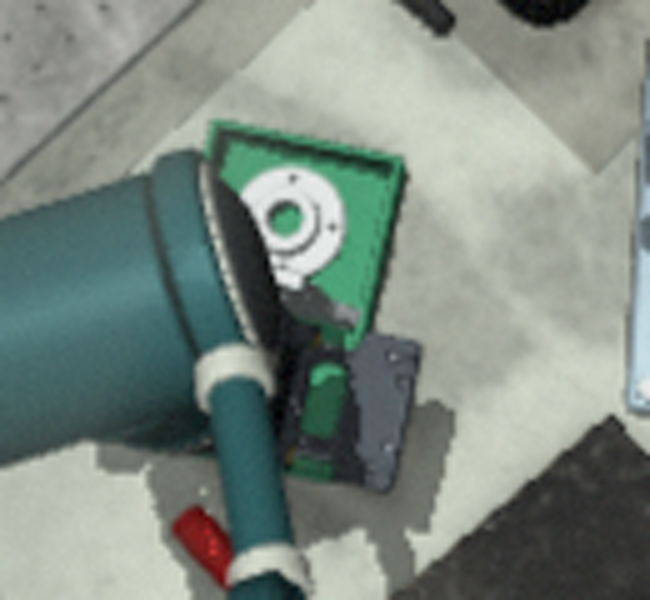

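Both jaw slabs clear the plate. Lowering and releasing, opening just a little.

>>> {"name": "step_arm", "arguments": {"targets": [{"dx": 0.002,"dy": 0.001,"dz": 0.035,"wx": 0,"wy": 0,"wz": 0,"fingers": 15},{"dx": 0.002,"dy": 0.001,"dz": 0.065,"wx": 0,"wy": 0,"wz": 0,"fingers": 15},{"dx": 0.002,"dy": 0.001,"dz": 0.079,"wx": 0,"wy": 0,"wz": 0,"fingers": 15},{"dx": 0.002,"dy": 0.001,"dz": 0.085,"wx": 0,"wy": 0,"wz": 0,"fingers": 15},{"dx": 0.002,"dy": 0.001,"dz": 0.085,"wx": 0,"wy": 0,"wz": 0,"fingers": 15},{"dx": 0.002,"dy": 0.001,"dz": 0.085,"wx": 0,"wy": 0,"wz": 0,"fingers": 32},{"dx": 0.002,"dy": 0.001,"dz": 0.085,"wx": 0,"wy": 0,"wz": 0,"fingers": 40},{"dx": 0.002,"dy": 0.001,"dz": 0.085,"wx": 0,"wy": 0,"wz": 0,"fingers": 40}]}}

```text
t: 6.55
eef_pos: [0.5417, 0.211, 0.0188]
ee_rot: [[-0.983, 0.183, 0.002], [0.183, 0.983, 0.001], [-0.002, 0.001, -1.0]]
contact_force: [0.4, 0.9, 0.1]
finger_gap: 0.0355
```

```bash
python3 - <<'E'
from h import *
go([.5427,.2105,.019],79.4)
E
```

```text
t 6.55 pos [0.5417 0.211  0.0188] yang 79.45 z [ 1.9e-03  6.0e-04 -1.0e+00] F [0.38 0.87 0.15] M [ 0.063  0.017 -0.014] gap 0.0355
  d [-0.0011 -0.0003 -0.0002] wz 0.05
```

>>> {"name": "step_arm", "arguments": {"targets": [{"dx": 0,"dy": 0,"dz": -0.02,"wx": 0,"wy": 0,"wz": 0,"fingers": 40},{"dx": 0,"dy": 0,"dz": -0.06,"wx": 0,"wy": 0,"wz": 0,"fingers": 40},{"dx": 0.06,"dy": 0,"dz": -0.23,"wx": 0,"wy": 0,"wz": 0,"fingers": 100},{"dx": 0.06,"dy": 0,"dz": -0.23,"wx": 0,"wy": 0,"wz": 0,"fingers": 100},{"dx": 0.06,"dy": 0,"dz": -0.23,"wx": 0,"wy": 0,"wz": 0,"fingers": 100},{"dx": 0.06,"dy": 0,"dz": -0.23,"wx": 0,"wy": 0,"wz": 0,"fingers": 100},{"dx": 0.06,"dy": 0,"dz": -0.23,"wx": 0,"wy": 0,"wz": 0,"fingers": 100},{"dx": 0.06,"dy": 0,"dz": -0.23,"wx": 0,"wy": 0,"wz": 0,"fingers": 100}]}}

```text
t: 7.35
eef_pos: [0.4822, 0.2219, 0.2486]
ee_rot: [[-0.983, 0.183, 0.002], [0.183, 0.983, 0.001], [-0.002, 0.001, -1.0]]
contact_force: [-0.1, 0.1, 0.8]
finger_gap: 0.0812
```

```bash
python3 - <<'E'
from h import *
S=cam("side");crop(S,200,230,310,335,6,"s7.png")
T=cam("top");crop(T,130,150,260,270,5,"t7.png")
go([.597,.2055,.25],79.4)
E
```

```text
t 7.45 pos [0.4811 0.2212 0.2459] yang 79.45 z [-0.0025 -0.0012 -1.    ] F [ 0.07 -0.05 -0.32] M [-0.006  0.023 -0.015] gap 0.0875
  d [-0.1168  0.0058 -0.0043] wz 0.05
```

View pics/s7.png

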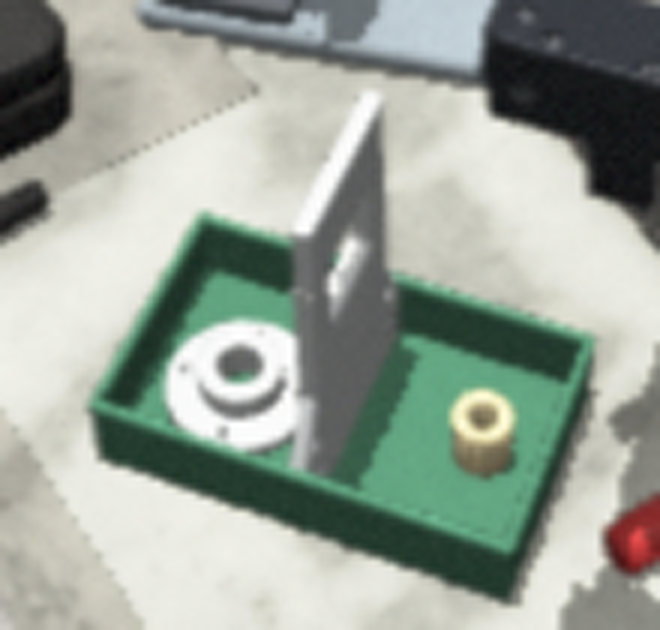

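View pics/t7.png

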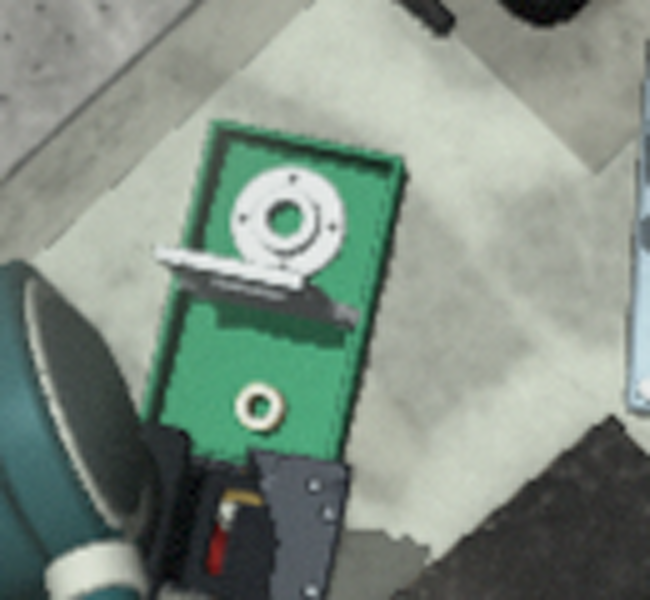

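The bush stands upright in the front half, (485,430) in the side crop. Tote and flange are unmoved. Moving above the handle plate, jaws across its width.

>>> {"name": "step_arm", "arguments": {"targets": [{"dx": -0.117,"dy": 0.006,"dz": 0,"wx": 0,"wy": 0,"wz": 0,"fingers": 100},{"dx": -0.117,"dy": 0.006,"dz": 0,"wx": 0,"wy": 0,"wz": 0,"fingers": 100},{"dx": -0.117,"dy": 0.006,"dz": 0,"wx": 0,"wy": 0,"wz": 0,"fingers": 100},{"dx": -0.117,"dy": 0.006,"dz": 0.04,"wx": 0,"wy": 0,"wz": 0,"fingers": 100},{"dx": -0.117,"dy": 0.006,"dz": 0.06,"wx": 0,"wy": 0,"wz": 0,"fingers": 100},{"dx": -0.117,"dy": 0.006,"dz": 0.06,"wx": 0,"wy": 0,"wz": 0,"fingers": 100}]}}

```text
t: 8.05
eef_pos: [0.5944, 0.2044, 0.1802]
ee_rot: [[-0.983, 0.184, -0.012], [0.184, 0.983, -0.004], [0.011, -0.006, -1.0]]
contact_force: [-1.4, 0.4, -0.3]
finger_gap: 0.0879
```

```bash
python3 - <<'E'
from h import *
S=cam("side");crop(S,200,190,310,305,6,"s8.png")
T=cam("top");crop(T,130,150,260,270,5,"t8.png")
go([.597,.2058,.154],79.4)
E
```

```text
t 8.15 pos [0.5971 0.2056 0.1854] yang 79.43 z [-0.0041 -0.0013 -1.    ] F [0.67 0.02 0.42] M [ 0.026 -0.024  0.019] gap 0.0884
  d [-0.      0.0002  0.0314] wz 0.03
```

View pics/s8.png

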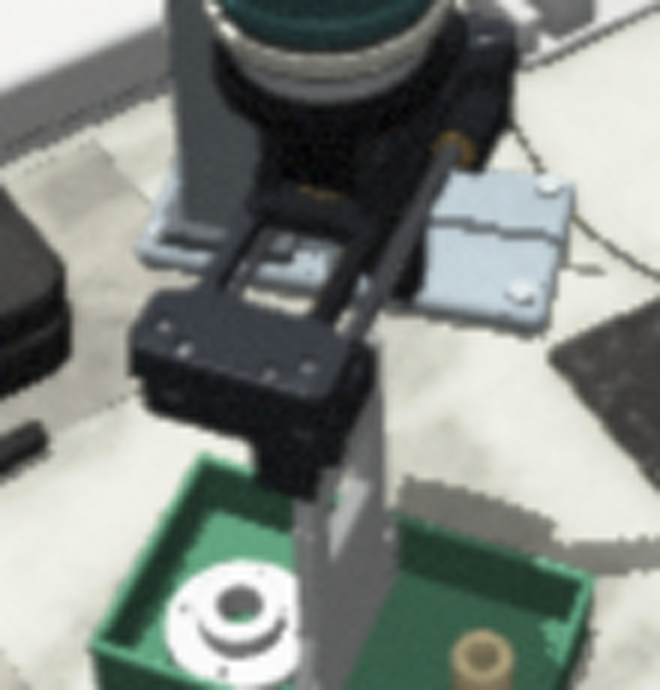

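Image: the near finger lines up with the plate's edge at (300,470). Going down and gripping.

>>> {"name": "step_arm", "arguments": {"targets": [{"dx": 0,"dy": 0,"dz": 0.02,"wx": 0,"wy": 0,"wz": 0,"fingers": 100},{"dx": 0,"dy": 0,"dz": 0.031,"wx": 0,"wy": 0,"wz": 0,"fingers": 100},{"dx": 0,"dy": 0,"dz": 0.031,"wx": 0,"wy": 0,"wz": 0,"fingers": 100},{"dx": 0,"dy": 0,"dz": 0.031,"wx": 0,"wy": 0,"wz": 0,"fingers": 86},{"dx": 0,"dy": 0,"dz": 0.031,"wx": 0,"wy": 0,"wz": 0,"fingers": 83},{"dx": 0,"dy": 0,"dz": 0.031,"wx": 0,"wy": 0,"wz": 0,"fingers": 80},{"dx": 0,"dy": 0,"dz": 0.031,"wx": 0,"wy": 0,"wz": 0,"fingers": 75},{"dx": 0,"dy": 0,"dz": 0.031,"wx": 0,"wy": 0,"wz": 0,"fingers": 70},{"dx": 0,"dy": 0,"dz": 0.031,"wx": 0,"wy": 0,"wz": 0,"fingers": 70}], "squeeze": 50}}

```text
t: 9.05
eef_pos: [0.5986, 0.2061, 0.158]
ee_rot: [[-0.983, 0.183, 0.002], [0.183, 0.983, 0.0], [-0.002, 0.0, -1.0]]
contact_force: [-0.7, -1.9, 5.3]
finger_gap: 0.0711
```

```bash
python3 - <<'E'
from h import *
go([.597,.2058,.154],79.4)
E
```

```text
t 9.05 pos [0.5986 0.2061 0.158 ] yang 79.45 z [ 1.7e-03  2.0e-04 -1.0e+00] F [-0.7  -1.91  5.33] M [-0.183  0.175  0.069] gap 0.0711
  d [ 0.0016 -0.0006  0.004 ] wz 0.05
```

Gripped, gap 71.1 mm. Test lift.

>>> {"name": "step_arm", "arguments": {"targets": [{"dx": 0,"dy": 0,"dz": -0.005,"wx": 0,"wy": 0,"wz": 0,"fingers": 70},{"dx": 0,"dy": 0,"dz": -0.01,"wx": 0,"wy": 0,"wz": 0,"fingers": 70},{"dx": 0,"dy": 0,"dz": -0.018,"wx": 0,"wy": 0,"wz": 0,"fingers": 70},{"dx": 0,"dy": 0,"dz": -0.028,"wx": 0,"wy": 0,"wz": 0,"fingers": 70},{"dx": 0,"dy": 0,"dz": -0.038,"wx": 0,"wy": 0,"wz": 0,"fingers": 70},{"dx": 0,"dy": 0,"dz": -0.045,"wx": 0,"wy": 0,"wz": 0,"fingers": 70},{"dx": 0,"dy": 0,"dz": -0.05,"wx": 0,"wy": 0,"wz": 0,"fingers": 70},{"dx": 0,"dy": 0,"dz": -0.05,"wx": 0,"wy": 0,"wz": 0,"fingers": 70},{"dx": 0,"dy": 0,"dz": -0.05,"wx": 0,"wy": 0,"wz": 0,"fingers": 70},{"dx": 0,"dy": 0,"dz": -0.05,"wx": 0,"wy": 0,"wz": 0,"fingers": 70}]}}

```text
t: 10.05
eef_pos: [0.5975, 0.206, 0.2061]
ee_rot: [[-0.983, 0.183, -0.001], [0.183, 0.983, -0.0], [0.001, -0.001, -1.0]]
contact_force: [-0.6, 0.3, -4.4]
finger_gap: 0.0708
```

```bash
python3 - <<'E'
from h import *
S=cam("side");crop(S,190,190,320,335,5,"s9.png")
for i in range(4):
    go([.46,.15,.3],87.6); cam("top")
E
```

```text
t 10.1 pos [0.5975 0.206  0.206 ] yang 79.45 z [-1.3e-03 -4.0e-04 -1.0e+00] F [-0.18 -0.51 -4.06] M [0.035 0.011 0.034] gap 0.0712
  d [ 0.125  -0.0803 -0.0938] wz -8.15
t 10.15 pos [0.5976 0.206  0.206 ] yang 79.45 z [-1.2e-03 -3.0e-04 -1.0e+00] F [ 0.84 -0.22 -4.5 ] M [ 0.012 -0.089 -0.017] gap 0.0711
  d [ 0.1251 -0.0803 -0.0938] wz -8.15
t 10.2 pos [0.5977 0.206  0.2061] yang 79.45 z [-9.e-04 -3.e-04 -1.e+00] F [ 1.11  0.28 -4.76] M [ 0.01   0.031 -0.037] gap 0.071
  d [ 0.1252 -0.0803 -0.0938] wz -8.15
t 10.25 pos [0.5977 0.206  0.2062] yang 79.45 z [-8.e-04 -3.e-04 -1.e+00] F [-0.3  -0.4  -4.75] M [-0.04  -0.027  0.003] gap 0.0712
  d [ 0.1252 -0.0803 -0.0937] wz -8.15
```

View pics/s9.png

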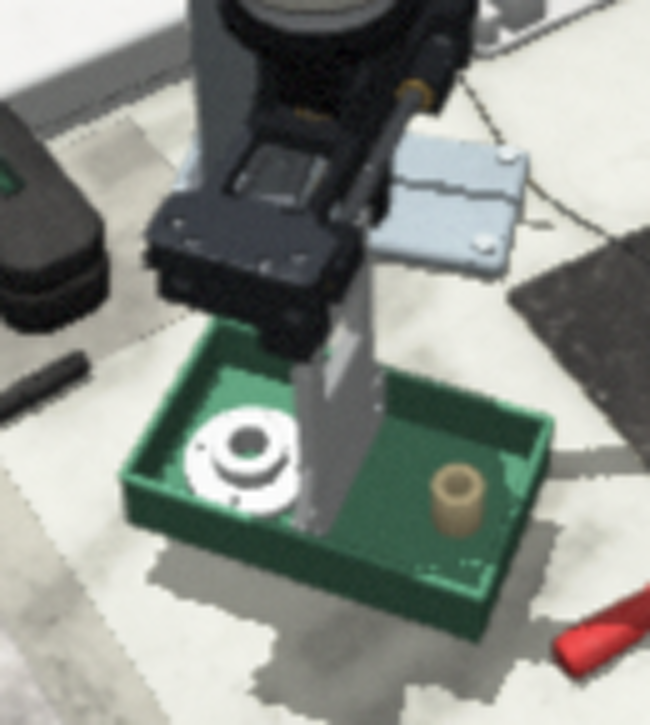

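Weight is about 4.6 N (0.47 kg), the moments are near zero and the tote hangs level, so it's balanced. Expected pull is about 42 mm. Slot_top = TCP z − 0.033. I'll move in front of the hook by way of a waypoint.

>>> {"name": "step_arm", "arguments": {"targets": [{"dx": 0.004,"dy": -0.006,"dz": -0.02,"wx": 0,"wy": 0,"wz": -0.5,"fingers": 70},{"dx": 0.012,"dy": -0.018,"dz": -0.045,"wx": 0,"wy": 0,"wz": -1.5,"fingers": 70},{"dx": 0.024,"dy": -0.037,"dz": -0.065,"wx": 0,"wy": 0,"wz": -2.5,"fingers": 70},{"dx": 0.037,"dy": -0.058,"dz": -0.08,"wx": 0,"wy": 0,"wz": -4,"fingers": 70},{"dx": 0.05,"dy": -0.08,"dz": -0.09,"wx": 0,"wy": 0,"wz": -5.5,"fingers": 70},{"dx": 0.063,"dy": -0.101,"dz": -0.092,"wx": 0,"wy": 0,"wz": -7,"fingers": 70},{"dx": 0.068,"dy": -0.123,"dz": -0.092,"wx": 0,"wy": 0,"wz": -8.15,"fingers": 70},{"dx": 0.065,"dy": -0.147,"dz": -0.092,"wx": 0,"wy": 0,"wz": -8.15,"fingers": 70},{"dx": 0.06,"dy": -0.172,"dz": -0.092,"wx": 0,"wy": 0,"wz": -8.15,"fingers": 70},{"dx": 0.053,"dy": -0.2,"dz": -0.092,"wx": 0,"wy": 0,"wz": -8.15,"fingers": 70},{"dx": 0.045,"dy": -0.22,"dz": -0.092,"wx": 0,"wy": 0,"wz": -8.15,"fingers": 70},{"dx": 0.041,"dy": -0.235,"dz": -0.092,"wx": 0,"wy": 0,"wz": -8.15,"fingers": 70}]}}

```text
t: 11.5
eef_pos: [0.5148, -0.0188, 0.2988]
ee_rot: [[-0.999, 0.043, 0.001], [0.043, 0.999, -0.0], [-0.001, -0.0, -1.0]]
contact_force: [1.2, 0.8, -4.2]
finger_gap: 0.0713
```

>>> {"name": "step_arm", "arguments": {"targets": [{"dx": 0,"dy": -0.009,"dz": 0,"wx": 0,"wy": 0,"wz": 0,"fingers": 70},{"dx": 0,"dy": -0.011,"dz": 0,"wx": 0,"wy": 0,"wz": 0,"fingers": 70},{"dx": 0,"dy": -0.011,"dz": 0,"wx": 0,"wy": 0,"wz": 0,"fingers": 70},{"dx": 0,"dy": -0.011,"dz": 0,"wx": 0,"wy": 0,"wz": 0,"fingers": 70}]}}

```text
t: 11.9
eef_pos: [0.5141, -0.0276, 0.2986]
ee_rot: [[-0.999, 0.041, -0.0], [0.041, 0.999, 0.001], [0.0, 0.001, -1.0]]
contact_force: [-0.3, -1.4, -3.8]
finger_gap: 0.0709
```

```bash
python3 - <<'E'
from h import *
S=cam("side");crop(S,200,95,320,245,4,"s10.png");crop(S,225,130,305,190,8,"s10z.png")
T=cam("top");crop(T,220,140,330,260,5,"t10.png")
go([.515,-.0294,.298],87.6)
E
```

```text
t 12.0 pos [ 0.5141 -0.0276  0.2987] yang 87.66 z [-0.e+00  3.e-04 -1.e+00] F [-0.14 -0.   -4.63] M [ 0.112 -0.067 -0.006] gap 0.0706
  d [-0.0009 -0.0018  0.0007] wz 0.06
```

View pics/s10.png

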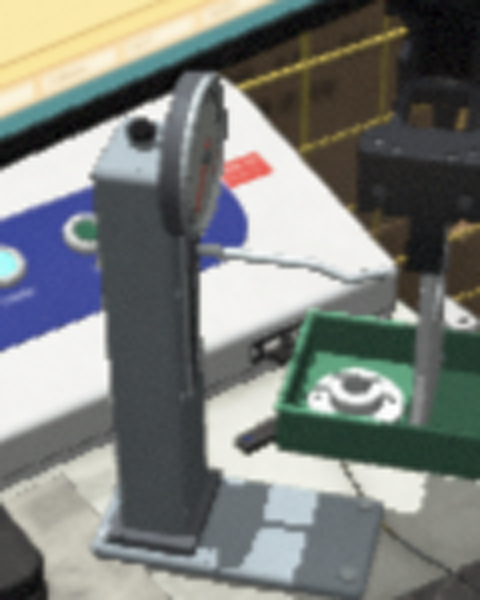

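View pics/s10z.png

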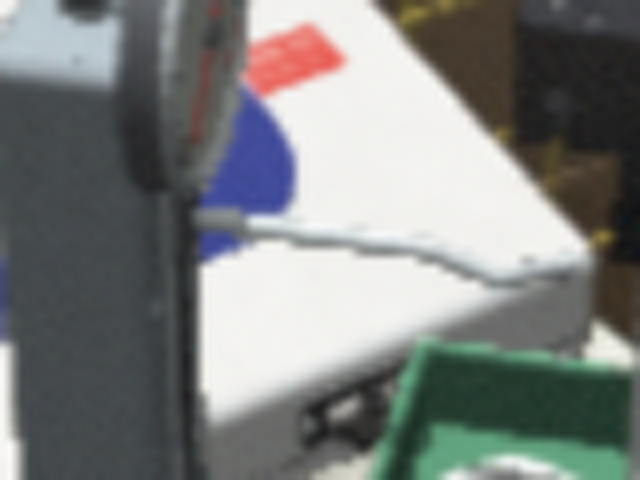

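View pics/t10.png

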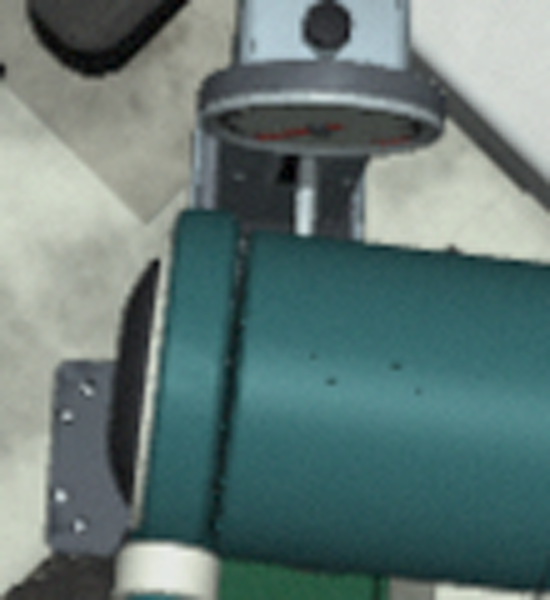

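The plate is in front of the hook tip, which is at about (578,268) in the zoom. The dial and gripper are clear, and the wrist is well above the dial. Advancing partway.

>>> {"name": "step_arm", "arguments": {"targets": [{"dx": -0.005,"dy": -0.002,"dz": 0,"wx": 0,"wy": 0,"wz": 0,"fingers": 70},{"dx": -0.011,"dy": -0.002,"dz": 0,"wx": 0,"wy": 0,"wz": 0,"fingers": 70},{"dx": -0.017,"dy": -0.002,"dz": 0,"wx": 0,"wy": 0,"wz": 0,"fingers": 70},{"dx": -0.023,"dy": -0.002,"dz": 0,"wx": 0,"wy": 0,"wz": 0,"fingers": 70},{"dx": -0.029,"dy": -0.002,"dz": 0,"wx": 0,"wy": 0,"wz": 0,"fingers": 70},{"dx": -0.033,"dy": -0.002,"dz": 0,"wx": 0,"wy": 0,"wz": 0,"fingers": 70},{"dx": -0.035,"dy": -0.002,"dz": 0,"wx": 0,"wy": 0,"wz": 0,"fingers": 70}]}}

```text
t: 12.7
eef_pos: [0.5496, -0.0319, 0.2986]
ee_rot: [[-0.999, 0.042, -0.0], [0.042, 0.999, 0.0], [0.0, 0.0, -1.0]]
contact_force: [-0.6, 0.7, -5.3]
finger_gap: 0.071
```

```bash
python3 - <<'E'
from h import *
S=cam("side");crop(S,225,110,325,210,7,"s11.png")
go([.5667,-.0314,.298],87.6)
E
```

```text
t 12.75 pos [ 0.5496 -0.0319  0.2986] yang 87.6 z [-1.e-04  0.e+00 -1.e+00] F [-0.14  1.03 -3.57] M [-0.042 -0.037  0.027] gap 0.0711
  d [-0.0171  0.0012  0.0006] wz -0.0
```

View pics/s11.png

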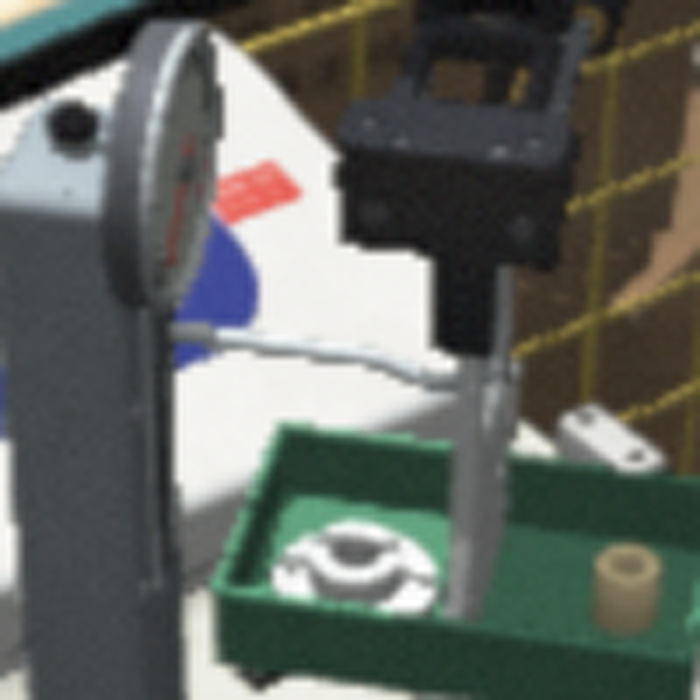

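Image: the hook tip shows through the slot at (512,375) on the front side, so it's threaded without contact. Advancing to the seat.

>>> {"name": "step_arm", "arguments": {"targets": [{"dx": -0.004,"dy": 0.001,"dz": 0,"wx": 0,"wy": 0,"wz": 0,"fingers": 70},{"dx": -0.009,"dy": 0.001,"dz": 0,"wx": 0,"wy": 0,"wz": 0,"fingers": 70},{"dx": -0.014,"dy": 0.001,"dz": 0,"wx": 0,"wy": 0,"wz": 0,"fingers": 70},{"dx": -0.017,"dy": 0.001,"dz": 0,"wx": 0,"wy": 0,"wz": 0,"fingers": 70},{"dx": -0.017,"dy": 0.001,"dz": 0,"wx": 0,"wy": 0,"wz": 0,"fingers": 70}]}}

```text
t: 13.25
eef_pos: [0.5666, -0.0316, 0.2986]
ee_rot: [[-0.999, 0.042, 0.0], [0.042, 0.999, -0.0], [-0.0, -0.0, -1.0]]
contact_force: [1.1, -0.1, -4.8]
finger_gap: 0.071
```

```bash
python3 - <<'E'
from h import *
S=cam("side");crop(S,225,110,325,210,7,"s12.png");T=cam("top");crop(T,220,140,330,260,5,"t12.png")
for i in range(6): go([.5667,-.0314,.298],87.6);cam("top")
E
```

```text
t 13.35 pos [ 0.566  -0.0316  0.2986] yang 87.6 z [-5.e-04  0.e+00 -1.e+00] F [-0.12  0.57 -4.92] M [ 0.067  0.068 -0.046] gap 0.0709
  d [-0.0007  0.0002  0.0006] wz -0.0
t 13.4 pos [ 0.5659 -0.0316  0.2986] yang 87.6 z [-5.e-04  0.e+00 -1.e+00] F [-0.58 -0.25 -5.25] M [ 0.116 -0.002 -0.002] gap 0.071
  d [-0.0008  0.0002  0.0006] wz -0.0
t 13.45 pos [ 0.5659 -0.0316  0.2986] yang 87.6 z [-4.e-04  0.e+00 -1.e+00] F [ 0.6  -0.22 -4.28] M [ 0.047 -0.064  0.014] gap 0.071
  d [-0.0008  0.0002  0.0006] wz -0.0
t 13.5 pos [ 0.5659 -0.0316  0.2987] yang 87.6 z [-1.e-04 -0.e+00 -1.e+00] F [ 0.19  0.8  -5.49] M [-0.007 -0.017  0.015] gap 0.0709
  d [-0.0007  0.0002  0.0007] wz -0.0
t 13.55 pos [ 0.566  -0.0316  0.2987] yang 87.6 z [-0.  0. -1.] F [-0.04  0.64 -4.75] M [-0.    -0.018 -0.047] gap 0.0712
  d [-0.0007  0.0002  0.0007] wz -0.0
t 13.6 pos [ 0.5659 -0.0316  0.2987] yang 87.6 z [-0. -0. -1.] F [ 0.36  0.37 -5.22] M [-0.012 -0.045  0.033] gap 0.0711
  d [-0.0007  0.0002  0.0007] wz -0.0
```

View pics/s12.png

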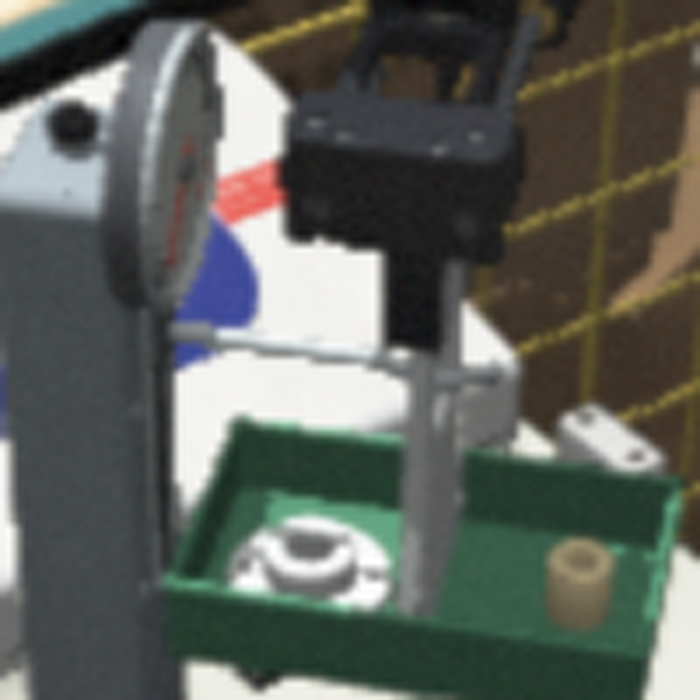

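Seated in x and y. The hook passes through the slot, with its tip at (495,375) in front. Now lowering at 2 cm/s.

>>> {"name": "step_arm", "arguments": {"targets": [{"dx": 0,"dy": 0,"dz": 0.002,"wx": 0,"wy": 0,"wz": 0,"fingers": 70},{"dx": 0,"dy": 0,"dz": 0.004,"wx": 0,"wy": 0,"wz": 0,"fingers": 70},{"dx": 0,"dy": 0,"dz": 0.006,"wx": 0,"wy": 0,"wz": 0,"fingers": 70},{"dx": 0,"dy": 0,"dz": 0.008,"wx": 0,"wy": 0,"wz": 0,"fingers": 70},{"dx": 0,"dy": 0,"dz": 0.01,"wx": 0,"wy": 0,"wz": 0,"fingers": 70},{"dx": 0,"dy": 0,"dz": 0.012,"wx": 0,"wy": 0,"wz": 0,"fingers": 70},{"dx": 0,"dy": 0,"dz": 0.014,"wx": 0,"wy": 0,"wz": 0,"fingers": 70},{"dx": 0,"dy": 0,"dz": 0.016,"wx": 0,"wy": 0,"wz": 0,"fingers": 70},{"dx": 0,"dy": 0,"dz": 0.018,"wx": 0,"wy": 0,"wz": 0,"fingers": 70},{"dx": 0,"dy": 0,"dz": 0.02,"wx": 0,"wy": 0,"wz": 0,"fingers": 70},{"dx": 0,"dy": 0,"dz": 0.022,"wx": 0,"wy": 0,"wz": 0,"fingers": 70},{"dx": 0,"dy": 0,"dz": 0.024,"wx": 0,"wy": 0,"wz": 0,"fingers": 70}]}}

```text
t: 14.85
eef_pos: [0.5662, -0.0315, 0.2747]
ee_rot: [[-0.999, 0.042, 0.0], [0.042, 0.999, -0.0], [-0.0, -0.0, -1.0]]
contact_force: [-0.8, -0.0, -3.0]
finger_gap: 0.0709
```

```bash
python3 - <<'E'
from h import *
S=cam("side");crop(S,225,110,325,210,7,"s13.png")
for i in range(6): go([.5667,-.0314,.239],87.6);cam("top")
E
```

```text
t 14.9 pos [ 0.566  -0.0316  0.2743] yang 87.6 z [-3.e-04  0.e+00 -1.e+00] F [ 0.15  0.34 -3.67] M [ 0.095 -0.068  0.006] gap 0.0711
  d [-0.0007  0.0002  0.0353] wz 0.0
t 14.95 pos [ 0.566  -0.0316  0.2744] yang 87.6 z [-2.e-04  1.e-04 -1.e+00] F [ 0.26 -0.05 -2.63] M [ 0.045 -0.025 -0.011] gap 0.071
  d [-0.0007  0.0002  0.0354] wz -0.0
t 15.0 pos [ 0.5661 -0.0316  0.2747] yang 87.6 z [ 0. -0. -1.] F [ 0.5  -0.71 -3.15] M [ 0.035 -0.023  0.011] gap 0.0713
  d [-0.0006  0.0002  0.0357] wz -0.0
t 15.05 pos [ 0.5661 -0.0316  0.2748] yang 87.6 z [ 1.e-04 -0.e+00 -1.e+00] F [-0.72  0.78 -3.35] M [ 0.063  0.072 -0.042] gap 0.0711
  d [-0.0006  0.0002  0.0358] wz 0.0
t 15.1 pos [ 0.5661 -0.0316  0.2749] yang 87.6 z [ 2.e-04  0.e+00 -1.e+00] F [ 0.3  -0.42 -2.75] M [0.02  0.006 0.015] gap 0.0713
  d [-0.0005  0.0002  0.0359] wz -0.0
t 15.15 pos [ 0.5661 -0.0316  0.2749] yang 87.6 z [ 2.e-04 -0.e+00 -1.e+00] F [-0.55  0.46 -4.31] M [-0.013  0.037 -0.044] gap 0.0709
  d [-0.0005  0.0002  0.0359] wz -0.0
```

View pics/s13.png

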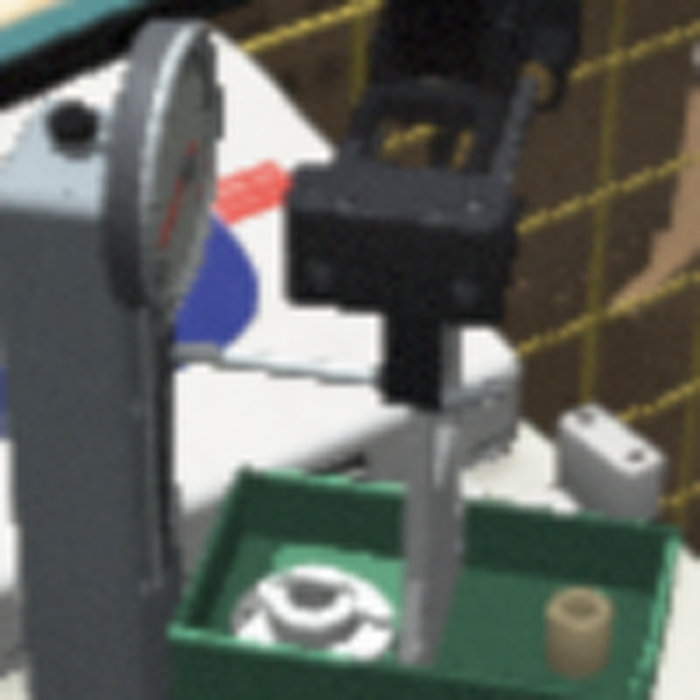

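The hook has moved down and the arm's load fell from 4.8 to about 3.3 N, so it's engaged. Keep lowering.

>>> {"name": "step_arm", "arguments": {"targets": [{"dx": 0,"dy": 0,"dz": 0.002,"wx": 0,"wy": 0,"wz": 0,"fingers": 70},{"dx": 0,"dy": 0,"dz": 0.004,"wx": 0,"wy": 0,"wz": 0,"fingers": 70},{"dx": 0,"dy": 0,"dz": 0.006,"wx": 0,"wy": 0,"wz": 0,"fingers": 70},{"dx": 0,"dy": 0,"dz": 0.008,"wx": 0,"wy": 0,"wz": 0,"fingers": 70},{"dx": 0,"dy": 0,"dz": 0.01,"wx": 0,"wy": 0,"wz": 0,"fingers": 70},{"dx": 0,"dy": 0,"dz": 0.012,"wx": 0,"wy": 0,"wz": 0,"fingers": 70},{"dx": 0,"dy": 0,"dz": 0.014,"wx": 0,"wy": 0,"wz": 0,"fingers": 70},{"dx": 0,"dy": 0,"dz": 0.016,"wx": 0,"wy": 0,"wz": 0,"fingers": 70},{"dx": 0,"dy": 0,"dz": 0.018,"wx": 0,"wy": 0,"wz": 0,"fingers": 70},{"dx": 0,"dy": 0,"dz": 0.02,"wx": 0,"wy": 0,"wz": 0,"fingers": 70},{"dx": 0,"dy": 0,"dz": 0.022,"wx": 0,"wy": 0,"wz": 0,"fingers": 70}]}}

```text
t: 16.3
eef_pos: [0.5662, -0.0316, 0.2527]
ee_rot: [[-0.999, 0.042, 0.0], [0.042, 0.999, -0.0], [-0.0, -0.0, -1.0]]
contact_force: [-0.2, -0.9, -1.6]
finger_gap: 0.071
```

```bash
python3 - <<'E'
from h import *
S=cam("side");crop(S,225,110,325,210,7,"s14.png")
F=[];M=[]
for i in range(16):
    s=telemetry.sense();F.append(s["contact_force"]);M.append(s["wrist_torque"]);cam("side")
print(np.mean(F,0),np.std(F,0)/4,np.mean(M,0))
go([.5667,-.0314,.239],87.6)
E
```

```text
[ 0.05512042  0.0192261  -1.58054897] [0.12555766 0.10543457 0.12115334] [ 0.04076701 -0.01970823 -0.00372733]
t 17.15 pos [ 0.5661 -0.0315  0.2527] yang 87.6 z [ 1.e-04  0.e+00 -1.e+00] F [ 0.48 -0.48 -1.12] M [ 0.037 -0.017 -0.032] gap 0.0712
  d [-0.0006  0.0002  0.0137] wz 0.0
```

View pics/s14.png

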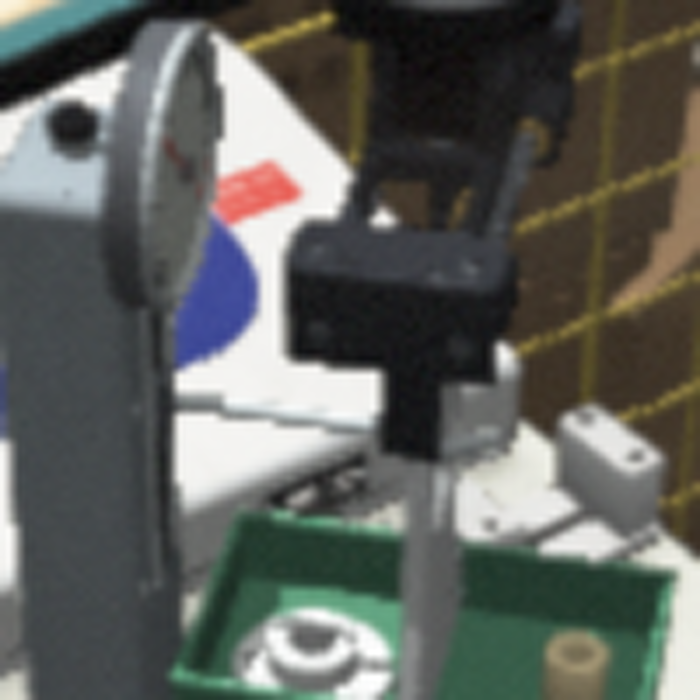

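>>> {"name": "step_arm", "arguments": {"targets": [{"dx": 0,"dy": 0,"dz": 0.002,"wx": 0,"wy": 0,"wz": 0,"fingers": 70},{"dx": 0,"dy": 0,"dz": 0.004,"wx": 0,"wy": 0,"wz": 0,"fingers": 70},{"dx": 0,"dy": 0,"dz": 0.006,"wx": 0,"wy": 0,"wz": 0,"fingers": 70},{"dx": 0,"dy": 0,"dz": 0.008,"wx": 0,"wy": 0,"wz": 0,"fingers": 70},{"dx": 0,"dy": 0,"dz": 0.01,"wx": 0,"wy": 0,"wz": 0,"fingers": 70},{"dx": 0,"dy": 0,"dz": 0.012,"wx": 0,"wy": 0,"wz": 0,"fingers": 70}]}}

```text
t: 17.75
eef_pos: [0.5662, -0.0315, 0.2407]
ee_rot: [[-0.999, 0.042, 0.0], [0.042, 0.999, -0.0], [-0.0, 0.0, -1.0]]
contact_force: [0.7, -0.2, 0.4]
finger_gap: 0.071
```

```bash
python3 - <<'E'
from h import *
F=[];M=[]
for i in range(60):
    s=telemetry.sense();F.append(s["contact_force"]);M.append(s["wrist_torque"]);cam("side")
print(np.mean(F[3:],0),np.std(F,0)/7.7,np.mean(M,0))
go([.5667,-.0314,.239],87.6)
E
```

```text
[ 0.24852313  0.04819236 -0.02485732] [0.06168597 0.06175454 0.06864478] [ 0.02380368 -0.04987377 -0.00867543]
t 20.75 pos [ 0.5661 -0.0316  0.2407] yang 87.6 z [ 0. -0. -1.] F [ 0.05 -0.91 -0.87] M [ 0.025 -0.019  0.037] gap 0.0711
  d [-0.0006  0.0002  0.0017] wz 0.0
```

The arm's load is -0.02 ± 0.07 N, so the scale carries everything. I'll ease the squeeze first, then open slowly.

>>> {"name": "step_arm", "arguments": {"targets": [{"dx": 0,"dy": 0,"dz": 0,"wx": 0,"wy": 0,"wz": 0,"fingers": 70},{"dx": 0,"dy": 0,"dz": 0,"wx": 0,"wy": 0,"wz": 0,"fingers": 70},{"dx": 0,"dy": 0,"dz": 0,"wx": 0,"wy": 0,"wz": 0,"fingers": 70}], "squeeze": 20}}

```text
t: 21.05
eef_pos: [0.5661, -0.0315, 0.2407]
ee_rot: [[-0.999, 0.042, 0.0], [0.042, 0.999, 0.0], [-0.0, 0.0, -1.0]]
contact_force: [0.4, 0.9, 0.7]
finger_gap: 0.0718
```

>>> {"name": "step_arm", "arguments": {"targets": [{"dx": 0,"dy": 0,"dz": 0,"wx": 0,"wy": 0,"wz": 0,"fingers": 70},{"dx": 0,"dy": 0,"dz": 0,"wx": 0,"wy": 0,"wz": 0,"fingers": 70},{"dx": 0,"dy": 0,"dz": 0,"wx": 0,"wy": 0,"wz": 0,"fingers": 70}], "squeeze": 5}}

```text
t: 21.35
eef_pos: [0.5661, -0.0315, 0.2407]
ee_rot: [[-0.999, 0.042, -0.0], [0.042, 0.999, 0.0], [0.0, 0.0, -1.0]]
contact_force: [0.8, 0.5, -0.1]
finger_gap: 0.0716
```

```bash
python3 - <<'E'
from h import *
F=[];M=[]
for i in range(40):
    s=telemetry.sense();F.append(s["contact_force"]);M.append(s["wrist_torque"]);S=cam("side")
print(np.mean(F[3:],0),np.mean(M,0))
go([.5667,-.0314,.239],87.6)
crop(S,225,110,325,230,6,"s15.png")
E
```

```text
[0.32619241 0.35601488 0.00205378] [ 0.09289636 -0.06463902  0.00842671]
t 23.35 pos [ 0.5661 -0.0316  0.2407] yang 87.6 z [-1.e-04  0.e+00 -1.e+00] F [-0.83  0.83  0.69] M [ 0.065 -0.108 -0.026] gap 0.072
  d [-0.0006  0.0002  0.0017] wz 0.0
```

View pics/s15.png

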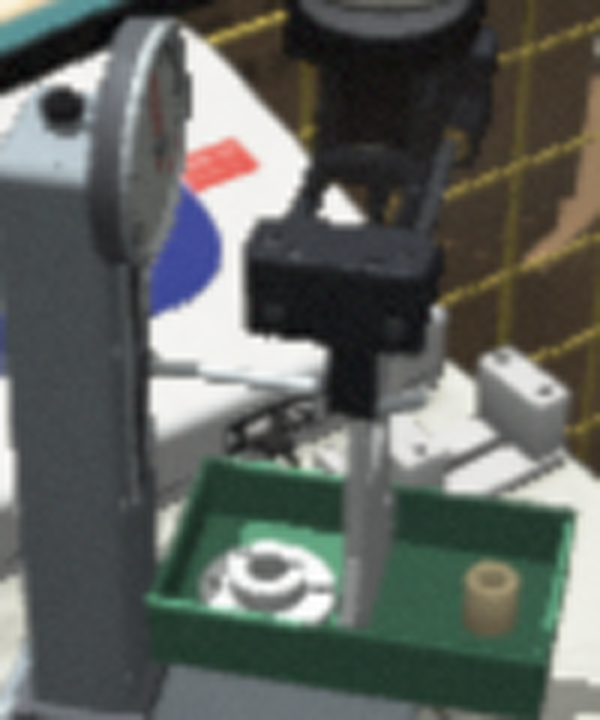

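The load stays at zero, the pointer is near mid-dial and the tote is level. Opening slowly.

>>> {"name": "step_arm", "arguments": {"targets": [{"dx": 0,"dy": 0,"dz": 0,"wx": 0,"wy": 0,"wz": 0,"fingers": 82},{"dx": 0,"dy": 0,"dz": 0,"wx": 0,"wy": 0,"wz": 0,"fingers": 83},{"dx": 0,"dy": 0,"dz": 0,"wx": 0,"wy": 0,"wz": 0,"fingers": 84},{"dx": 0,"dy": 0,"dz": 0,"wx": 0,"wy": 0,"wz": 0,"fingers": 86},{"dx": 0,"dy": 0,"dz": 0,"wx": 0,"wy": 0,"wz": 0,"fingers": 88},{"dx": 0,"dy": 0,"dz": 0,"wx": 0,"wy": 0,"wz": 0,"fingers": 91},{"dx": 0,"dy": 0,"dz": 0,"wx": 0,"wy": 0,"wz": 0,"fingers": 95},{"dx": 0,"dy": 0,"dz": 0,"wx": 0,"wy": 0,"wz": 0,"fingers": 100},{"dx": 0,"dy": 0,"dz": 0,"wx": 0,"wy": 0,"wz": 0,"fingers": 100}]}}

```text
t: 24.25
eef_pos: [0.5661, -0.0316, 0.2407]
ee_rot: [[-0.999, 0.042, -0.0], [0.042, 0.999, -0.0], [0.0, -0.0, -1.0]]
contact_force: [-0.5, -0.2, 1.8]
finger_gap: 0.0883
```

```bash
python3 - <<'E'
from h import *
for k in range(3):
    S=cam("side");crop(S,225,110,325,230,6,f"s16_{k}.png"); 
    if k: print("diff",np.abs(S["pixels"][110:230,225:325].astype(int)-P).mean(), np.abs(S["pixels"][110:230,225:325].astype(int)-P).max())
    P=S["pixels"][110:230,225:325].astype(int)
    for i in range(4): cam("top")
go([.5667,-.0314,.33],87.6)
E
```

```text
diff 1.53575 35
diff 1.4977777777777779 35
t 25.0 pos [ 0.5661 -0.0316  0.2407] yang 87.6 z [ 0.  0. -1.] F [-0.2   0.   -0.07] M [0.003 0.024 0.061] gap 0.0883
  d [-0.0006  0.0002 -0.0893] wz -0.0
```

View pics/s16_2.png

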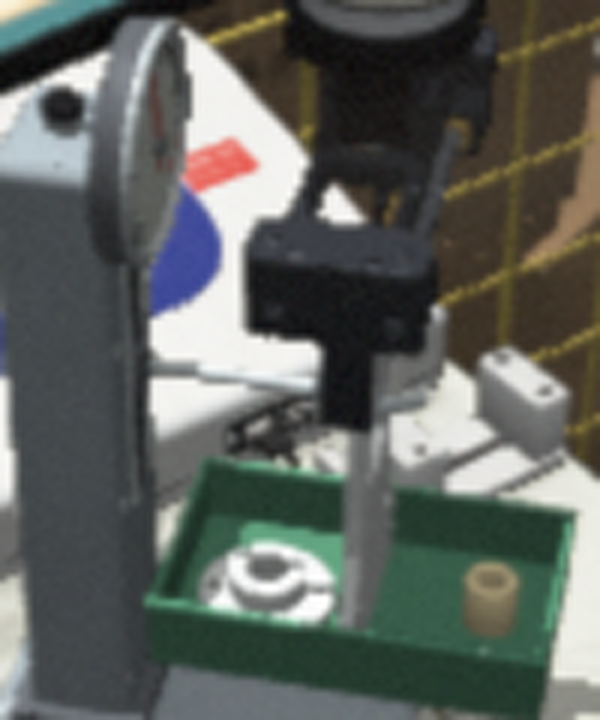

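Released. Tote and pointer didn't move. Retreating straight up, then away.

>>> {"name": "step_arm", "arguments": {"targets": [{"dx": 0,"dy": 0,"dz": -0.003,"wx": 0,"wy": 0,"wz": 0,"fingers": 100},{"dx": 0,"dy": 0,"dz": -0.008,"wx": 0,"wy": 0,"wz": 0,"fingers": 100},{"dx": 0,"dy": 0,"dz": -0.015,"wx": 0,"wy": 0,"wz": 0,"fingers": 100},{"dx": 0,"dy": 0,"dz": -0.025,"wx": 0,"wy": 0,"wz": 0,"fingers": 100},{"dx": 0,"dy": 0,"dz": -0.04,"wx": 0,"wy": 0,"wz": 0,"fingers": 100},{"dx": 0,"dy": 0,"dz": -0.07,"wx": 0,"wy": 0,"wz": 0,"fingers": 100},{"dx": 0.02,"dy": 0,"dz": -0.1,"wx": 0,"wy": 0,"wz": 0,"fingers": 100},{"dx": 0.06,"dy": 0.02,"dz": -0.12,"wx": 0,"wy": 0,"wz": 0,"fingers": 100},{"dx": 0.08,"dy": 0.06,"dz": -0.12,"wx": 0,"wy": 0,"wz": 0,"fingers": 100},{"dx": 0.08,"dy": 0.11,"dz": -0.12,"wx": 0,"wy": 0,"wz": 0,"fingers": 100},{"dx": 0.08,"dy": 0.16,"dz": -0.12,"wx": 0,"wy": 0,"wz": 0,"fingers": 100},{"dx": 0.08,"dy": 0.21,"dz": -0.12,"wx": 0,"wy": 0,"wz": 0,"fingers": 100}]}}

```text
t: 26.2
eef_pos: [0.4948, 0.1833, 0.363]
ee_rot: [[-0.999, 0.042, 0.003], [0.042, 0.999, 0.001], [-0.003, 0.001, -1.0]]
contact_force: [1.8, -0.1, -1.2]
finger_gap: 0.0881
```

>>> {"name": "step_arm", "arguments": {"targets": [{"dx": 0,"dy": 0.05,"dz": 0,"wx": 0,"wy": 0,"wz": 0,"fingers": 100},{"dx": 0,"dy": 0.1,"dz": 0,"wx": 0,"wy": 0,"wz": 0,"fingers": 100},{"dx": 0,"dy": 0.15,"dz": 0,"wx": 0,"wy": 0,"wz": 0,"fingers": 100},{"dx": 0,"dy": 0.2,"dz": 0,"wx": 0,"wy": 0,"wz": 0,"fingers": 100},{"dx": 0,"dy": 0.2,"dz": 0,"wx": 0,"wy": 0,"wz": 0,"fingers": 100},{"dx": 0,"dy": 0.2,"dz": 0,"wx": 0,"wy": 0,"wz": 0,"fingers": 100}]}}

```text
t: 26.8
eef_pos: [0.5031, 0.3825, 0.3612]
ee_rot: [[-0.999, 0.039, 0.0], [0.039, 0.999, -0.0], [-0.0, -0.0, -1.0]]
contact_force: [-0.1, 0.8, 0.3]
finger_gap: 0.0882
```

```bash
python3 - <<'E'
from h import *
S=cam("side");crop(S,0,0,512,384,1.5,"s17.png");crop(S,225,110,325,240,6,"s17z.png")
for i in range(10): cam("top")
T=cam("top");crop(T,0,0,512,384,1.5,"t17.png");crop(T,230,120,330,260,5,"t17z.png")
S2=cam("side");print(np.abs(S2["pixels"].astype(int)-S["pixels"])[110:240,225:325].max())
go([.5667,-.0314,.33],87.6)
E
```

```text
100
t 27.45 pos [0.5034 0.3812 0.3608] yang 87.58 z [ 0.  0. -1.] F [-0.63 -0.26 -0.24] M [ 0.003 -0.03  -0.004] gap 0.0881
  d [-0.0807 -0.4095  0.0308] wz -0.02
```

View pics/s17.png

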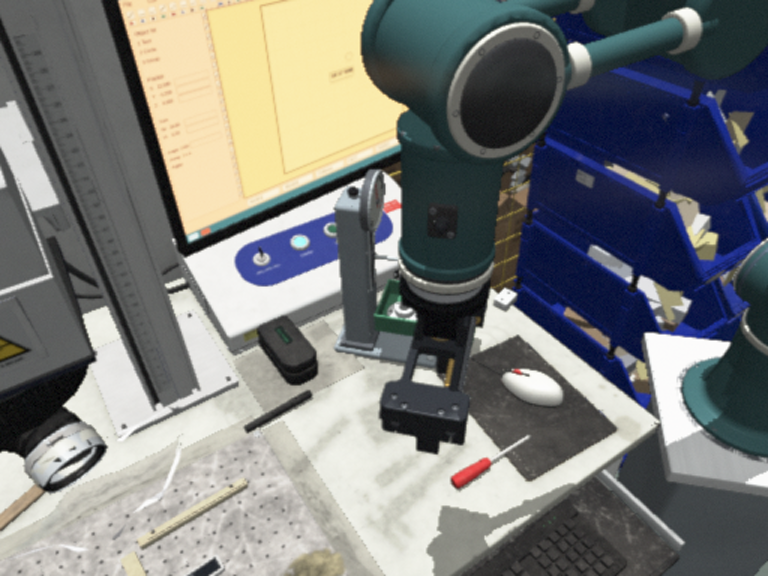

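View pics/s17z.png

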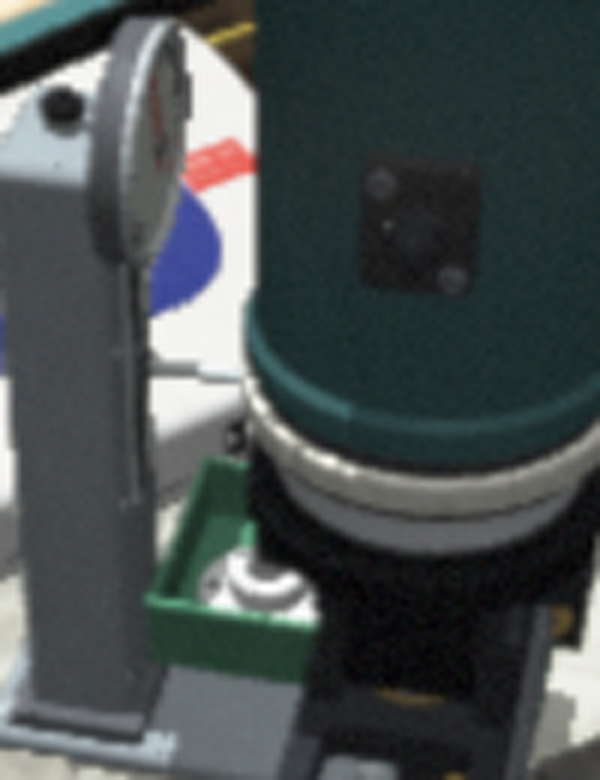

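View pics/t17.png

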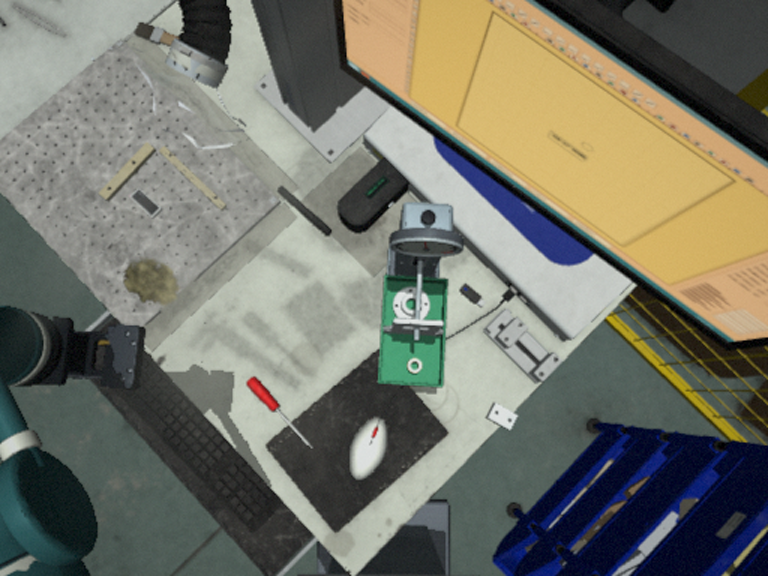

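View pics/t17z.png

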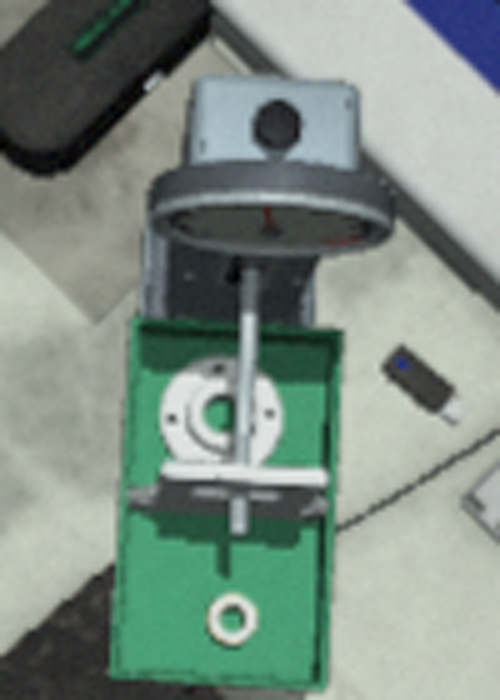

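The tote hangs level and centred on the hook, slot at (240,480) in the zoom. Both parts are in it and the pointer stands near mid-dial. The bystanders match the first picture and the arm is clear. Handing in.

```bash
python3 - <<'E'
from h import *
a=cam("top")["pixels"][120:260,230:330].astype(int)
for i in range(6): cam("side")
b=cam("top")["pixels"][120:260,230:330].astype(int)
print("still diff",np.abs(cv2.GaussianBlur(a.astype(np.float32),(5,5),0)-cv2.GaussianBlur(b.astype(np.float32),(5,5),0)).max())
print(manip.job_done())
E
```

```text
still diff 5.0507812
the job is handed in; nothing more can be done
None
```

The bush is in the tote's empty half and the tote is hanging on the hook scale. I handed the job in at about 28 s of the 72 s allowed.

- **Gripping:** I held the handle plate across its 72 mm width instead of its thickness. The jaw carriers reach about ±93 mm and would have touched the dial, whose front is 90 mm from the seat.
- **Weighing:** I threaded the slot over the hook without contact and lowered the tote at 2 cm/s, with two short stops to check the load. The arm's load fell from about 4.8 N to 0.0 ± 0.07 N. Only then did I ease the squeeze and open, and neither tote nor pointer visibly moved.
- **Last checks:** In the top view the tote hung level and centred on the hook, with flange and bush in it and the pointer near mid-dial (about 0.47 kg by wrist force). The other things looked undisturbed, and two pictures about 0.35 s apart matched within noise. The arm was clear of everything.
- **What disagreed:**
  - The first move call was refused for missing fields; nothing moved.
  - One stillness comparison in the side view came out high (100). The retreating arm filled part of that view, so I put it down to the arm settling, and the later top-view check was clean.
  - The two views differed by 3–4 mm in y for the bush and hook tip. I used a value near the top view for the bush and the top-view value for the hook, and both fitted in use.

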